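# Load the spatula dryer

### The arm

A 6-joint arm with a two-finger parallel gripper is mounted at the origin on the work surface. World frame = base frame: x ahead of the robot, y to its left, z up, the work surface at z = 0. Lengths are in m, angles in rad, forces in N, time in s.
With the tool pointing down it reaches from about 0.425 to 0.925 m from the base axis. Payload 12.5 kg.
Tool frame: the origin (TCP) lies at the very end of the fingers, on their centre line; the grasp point (between the pads) lies 19 mm behind it; z points along the fingers, y is the line along which they close (so a half turn about z gives the same grasp; the last joint's range is limited). The gripper opens to 85 mm and grips with 20 to 120 N. Pads are 22 mm wide; open, the fingers measure 114 mm over their backs; the gripper's body (76 mm by 85 mm) begins 54 mm behind the grasp point. The pads swing forward as they close: fully open they stand 13 mm farther back than shut.
Start: joints at [-1.411, 0.491, 1.559, -0, 1.092, -0.106], TCP at [0.164, -0.603, 0.231] pointing down, gripper open.
Joint ranges: [-3.1, 3.1], [-0.84, 2.19], [0.05, 2.79], [-1.13, 4.28], [0.06, 2.93], [-2.69, 2.69]. Speed limits (rad/s): [2.22, 2.22, 2.79, 3.14, 3.14, 3.14].

### API

Orientations are given as a unit quaternion [w, x, y, z].
In Python, from station import manip, cams, order, models gives the robot as it stands. The module is installed in compiled form; this text tells all that it offers.
- The arm moves only by the shell command python3 -m handwheel 'ROWS' [OPENING]. ROWS is a JSON object of lists of equal length, an entry for each row: "translation": the shift along the tool's x, y, z in cm, a list of three; "delta_rot": the turn, a rotation vector about the tool's x, y, z in degrees, a list of three. A call has exactly 10 rows; each row is the pose to reach, as a shift and turn from the pose commanded when the call began, along the tool's axes at that moment; what a row does not reach only later rows make up. A row lasts 1/12 s, in which the tool goes at most 41.7 mm and 7.16 degrees, less where a joint would pass 70% of its speed; a pose out of reach is approached as far as the arm can. A call with a gripper value outside its range is refused whole. OPENING is the closure in counts, from 0 (fully open) to 255 (shut), set as the call begins (- or left out, the last holds). The fingers move at their own pace and stop on an object; the grip force is fixed at half the most. Time passes only in rows, so rows that repeat a pose let the fingers close, or fill a call up. It gives the time, the measured TCP pose, the force, the opening and the grip force at its end, in the units of the state.
- manip.state(): the state, without advancing time (a new reading comes with each control period).
- cams.snapshot(name): name is "side" or "top"; returns a dict with "color" (384x512x3 uint8, red, green, blue), "fx", "fy", "cx", "cy" (pixels), "world_from_camera" (4x4, takes a point from camera to world coordinates). Camera axes: x right, y up, looking along -z (the intrinsics and any distortion apply to the point x, -y, -z); pixel columns grow to the right and rows downward; lengths in m; the calibration is good to about 2 mm. A picture is of the moment at which its call begins. There is no depth.
- order.close_job(): hands the job in; it is judged then, once.
Trained networks look in a picture, given as the dict that the camera call returned (one of the last four; its "shot" number tells which), for a name from the list of things; names that differ only in an ending like _2 or _b are one class to them, and where a whole thing is asked for, a point or a joint stands for the part that bears it (a point fixed in the world has none). Each returns a list of dicts, best first, with "confidence" (0 to 1); they miss things now and then, are a little off and sometimes report something else, mostly with a low value. They report only what shows in the picture. A call takes as long as a camera call. They do not tell look-alikes from the thing itself.
- models.boxes_of(name, picture): "at" ([column, row] in pixels, amid what is visible of it).
- models.cut_out(name, picture): "mask" (384x512 bool, what is visible of it) and "at" ([column, row] in pixels, amid what is visible of it).
- models.tip_of(name, picture): "at" ([column, row] in pixels: a listed point, or the origin of a listed thing).
The state is a dict: "time": time; "joints": joint angles; "qd": joint speeds; "joint_efforts": joint torques, N m; "tool_pos": TCP position; "eef_rot": TCP orientation; "ft_force": force on the tool from outside, world axes, zero at the start; "moment": the same for the moment, N m; "opening": finger opening in m; "grip_force": force on a finger pad.
Only numpy, scipy, OpenCV 4.12 (cv2) and the standard library are available. Lean on these libraries where they do the work, as an engineer would, in place of code of your own. Each camera call takes 0.05 s, during which the arm holds its last target. There are 200 camera calls.

### The job

Shut off the dryer's air valve and fold its front door all the way down, then slide every spatula from the bench blade-first into a slot of its own until its handle meets the block. Then push the door up fully shut and, last of all, open the air valve to half-way, 45 degrees. Leave the other things on the bench where they are.

Things in the scene. Friction and masses are not known exactly. Their poses are not given: they have to be found in the camera images.
- spat0_mid (a point): flat spatula on the bench, one of up to 4: black handle 80 long x 30 wide x 16 thick, then steel blade 60 long x 36 wide x 4 thick at mid-thickness; same either side up; 110 g, balances about 18 mm from this point towards the blade. Point: centre of the handle, half-way up; x runs to the blade tip, z is the thickness. Home in a slot it lies 40 mm before the block face. None if absent or held
- spat1_mid (a point): flat spatula on the bench, one of up to 4: black handle 80 long x 30 wide x 16 thick, then steel blade 60 long x 36 wide x 4 thick at mid-thickness; same either side up; 110 g, balances about 18 mm from this point towards the blade. Point: centre of the handle, half-way up; x runs to the blade tip, z is the thickness. Home in a slot it lies 40 mm before the block face. None if absent or held
- spat2_mid (a point): flat spatula on the bench, one of up to 4: black handle 80 long x 30 wide x 16 thick, then steel blade 60 long x 36 wide x 4 thick at mid-thickness; same either side up; 110 g, balances about 18 mm from this point towards the blade. Point: centre of the handle, half-way up; x runs to the blade tip, z is the thickness. Home in a slot it lies 40 mm before the block face. None if absent or held
- spat3_mid (a point): flat spatula on the bench, one of up to 4: black handle 80 long x 30 wide x 16 thick, then steel blade 60 long x 36 wide x 4 thick at mid-thickness; same either side up; 110 g, balances about 18 mm from this point towards the blade. Point: centre of the handle, half-way up; x runs to the blade tip, z is the thickness. Home in a slot it lies 40 mm before the block face. None if absent or held
- dryer_face (a point): white spatula dryer, fixed, 270 mm wide: point in the middle of the front face of its slotted block, 70 mm up; x points level into the block (away from the robot), y to its left, z up. Four level slots in this face, centred 70 mm up at y = -99, -33, 33 and 99 mm, each 41 wide, 8 high, 64 deep, a grey strip on the block's top over each; blades in them droop 4 to 6 deg. Block top 100 mm up; a 150 mm high housing behind it from x = 72 mm
- door (a joint): bottom-hinged white front door of the dryer, 258 mm wide, 90 high, 8 thick; 0 = upright, shut; grows as it folds down towards the robot, stop at 1.42 rad, nearly flat. Stays where left (hinge friction 0.3 N m). Between it and the block face lies a bay 105 mm long, open above, side walls 40 mm high at y = +-129 mm inside; it takes the handles; a spatula fits in only with the door down
- door_grip (a point): centre of the grey round grip on the middle of the door's top edge: a disc of 30 mm diameter on edge, 14 mm thick along the dryer's y (pinch across that, from above; it can turn between the fingers), 108 mm from the hinge line, 120 mm over the bench when shut, 28 mm when fully down
- door_hinge (a point): middle of the door's hinge line, 12 mm over the bench, 111 mm in front of the block face; the line runs along the dryer's y
- valve (a joint): air valve on the grey box at the dryer's right (-y) side: 0 = shut, handle's long nose to -x of the dryer (towards the robot); grows counter-clockwise from above to 1.571 rad (90 deg) = fully open, nose to -y of the dryer; half-way is 0.785 rad (45 deg). Three dark marks on the white dial show shut, half, open. Stays where left (friction 0.06 N m), stops at both ends
- valve_grip (a point): on the valve's vertical axis, half-way up its steel bar handle, 113 mm over the bench; bar 14 mm thick, 24 mm high, reaching 50 mm from the axis on the nose side, 25 mm on the other; x of this point runs along the bar, nose towards -x. The box's top is 85 mm up, the bar's underside 101 mm
- reagent: closed bottle, 60 mm diameter, 140 mm high; origin under its centre; leave where it is
- stainjar: amber glass jar, 64 mm diameter, 85 mm high; origin under its centre; leave where it is
- beaker: open beaker, 70 mm diameter, 90 mm high; origin under its centre; leave where it is
- tipbox: clear open box with dividers, 120 x 85 x 50 mm; origin under its centre; leave where it is
- tuberack: white tube rack, 60 x 140 mm, 106 mm high with its tubes; origin under its centre; leave where it is
- weight: steel cylinder, 44 mm diameter, 50 mm high; origin under its centre; leave where it is
- notepad: white pad, 150 x 100 x 12 mm; origin under its centre; leave where it is
Things that resemble listed ones, but are neither listed nor needed, are in the scene too. What is shaped like the part that bears spat1_mid but orange or pink is not meant. What is shaped like the part that bears spat2_mid but orange is not meant.

How it is judged:
By the outcome, as a careful person would: the job done as asked, in the order asked, and still so for the second after the job is handed in, with the robot touching nothing.
Of spat0, spat1, spat2, spat3 only 2 to 4 are there at a start; the rules pass over those that are not, and their reading is None.
At some moment in a run one of spat0, spat1, spat2, spat3 may be knocked a few centimetres aside while the robot is not near it.
Once in a run the grip may slacken for a moment while it holds something.
It also fails if it takes over 210 s, if anything falls off the work surface, if the arm or the gripper's body presses on something with over 40 N, if the wrist force passes 120 N, or if a joint passes its speed limit or range.

## Working session

There is one attempt and no reset: what is moved stays moved. The work goes in short steps, Python scripts to look and compute and a shell command to move; the robot and the scene stay as the last step left them, time stands still between calls to the robot, and variables do not carry over. Pictures are saved under pics/ and viewed, at most 18 in all, crops included, and the job is handed in when it is done.

```bash
mkdir -p pics; ls
python3 - <<'E'
from station import manip,cams,models
import cv2,numpy as np
print(manip.state())
for n in("side","top"):
    p=cams.snapshot(n); cv2.imwrite(f"pics/{n}0.png",cv2.resize(p["color"][:,:,::-1],(800,600),interpolation=cv2.INTER_CUBIC))
    print(n,{k:v for k,v in p.items() if k!="color"})
    for o in("spat0_mid","dryer_face","door_grip","door_hinge","valve_grip"):
        print(o,[(np.round(d["at"],1).tolist(),round(d["confidence"],2)) for d in models.tip_of(o,p)])
E
```

```text
pics
{'time': 0.0, 'joints': array([-1.41058917e+00,  4.91578310e-01,  1.55947814e+00,  3.27663531e-06,
        1.09167068e+00, -1.05619046e-01]), 'qd': array([-0.0020096 , -0.00198082,  0.00029275,  0.00058831, -0.00058601,
       -0.00157818]), 'joint_efforts': array([-4.20741373e-03, -6.18462753e+01, -2.61594343e+01, -2.70603168e-04,
        4.10211433e-03,  2.71726543e-05]), 'tool_pos': array([ 0.16416566, -0.60281483,  0.2307062 ]), 'eef_rot': array([-5.67065620e-04,  9.91179990e-01,  1.32521339e-01, -1.40274122e-05]), 'ft_force': array([-0.31591922,  0.23949853, -1.06600022]), 'moment': array([ 0.0705504 ,  0.00684991, -0.06291245]), 'grip_force': 0.0, 'opening': 0.08529256415391223}
side {'fx': 454.7825280702873, 'fy': 454.7825280702873, 'cx': 258.04047639404234, 'cy': 197.99524746569566, 'world_from_camera': array([[-0.73837892,  0.47335302, -0.48034725, -0.16966234],
       [-0.6743602 , -0.51201206,  0.53205447,  0.68136898],
       [ 0.00590601,  0.71678488,  0.69726936,  0.99176441],
       [ 0.        ,  0.        ,  0.        ,  1.        ]]), 'shot': 1}
spat0_mid [([315.8, 182.8], 0.68)]
dryer_face [([204.5, 166.2], 0.85)]
door_grip [([237.6, 168.7], 0.67)]
door_hinge [([232.2, 194.9], 0.6)]
valve_grip [([254.2, 138.4], 0.66), ([288.3, 128.1], 0.23)]
top {'fx': 461.8554636345191, 'fy': 461.8554636345191, 'cx': 262.67922075642883, 'cy': 188.9813283860272, 'world_from_camera': array([[ 0.01587212,  0.99424103, -0.10598516,  0.28915218],
       [-0.99986906,  0.01544833, -0.00481845, -0.02803769],
       [-0.00315341,  0.10604776,  0.99435604,  1.7147878 ],
       [ 0.        ,  0.        ,  0.        ,  1.        ]]), 'shot': 2}
spat0_mid [([324.6, 204.9], 0.54)]
dryer_face [([261.1, 131.5], 0.58)]
door_grip [([265.3, 164.1], 0.64)]
door_hinge [([264.1, 165.8], 0.49)]
valve_grip [([314.9, 137.7], 0.57)]
```

View pics/side0.png

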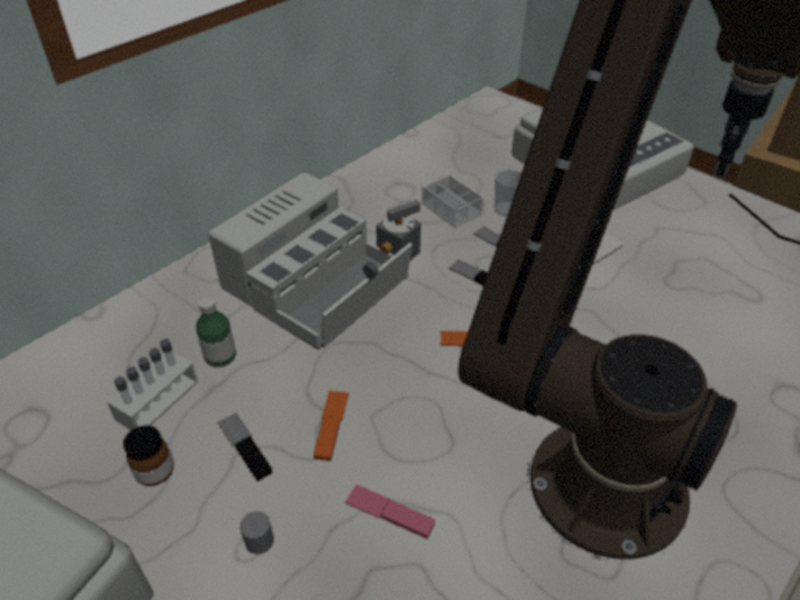

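View pics/top0.png

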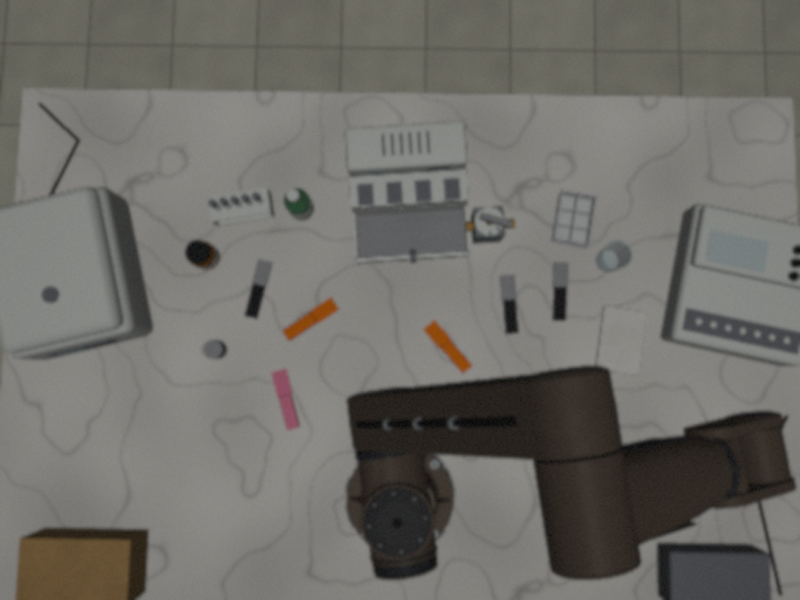

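Top view (800-scale): there are three black/steel spatulas at about (258,290), (510,305) and (560,290). The look-alikes are orange at (310,318) and (447,347), and pink at (285,400). The side view shows the door near upright and the valve bar at (403,212). Next I'll localise them.

```bash
cat > h.py <<'E'
import numpy as np,cv2
from station import manip,cams,models
def ray(p,uv):
    T=p["world_from_camera"]; d=T[:3,:3]@np.array([(uv[0]-p["cx"])/p["fx"],-(uv[1]-p["cy"])/p["fy"],-1]); return T[:3,3],d
def atz(p,uv,z):
    o,d=ray(p,uv); return o+d*(z-o[2])/d[2]
def proj(p,X):
    T=p["world_from_camera"]; c=(np.atleast_2d(X)-T[:3,3])@T[:3,:3]
    return np.c_[p["cx"]+p["fx"]*c[:,0]/-c[:,2],p["cy"]-p["fy"]*c[:,1]/-c[:,2]]
def tri(p,a,q,b):
    o,d=ray(p,a);o2,e=ray(q,b);s=np.linalg.lstsq(np.c_[d,-e],o2-o,rcond=None)[0]
    A=o+s[0]*d;B=o2+s[1]*e;return (A+B)/2,np.linalg.norm(A-B)
def spats(p,z=.012,vmax=62):
    """black handles on the bench: centre, direction to blade (deg)"""
    im=p["color"];out=[]
    m=(im.max(2)<vmax).astype(np.uint8)
    n,l,st,ce=cv2.connectedComponentsWithStats(m)
    for i in range(1,n):
        if not 60<st[i,4]<400: continue
        ys,xs=np.where(l==i); W=np.array([atz(p,(x,y),z)[:2] for x,y in zip(xs,ys)])
        c=W.mean(0);u,s,v=np.linalg.svd(W-c,full_matrices=False); s=s/np.sqrt(len(W))*12**.5; d=v[0]
        def steel(sg):
            return np.mean([im[tuple(np.round(proj(p,[*(c+sg*d*r),.01])[0][::-1]).astype(int))].astype(float).mean() for r in(.055,.07,.085)])
        a,b=steel(1),steel(-1); d=d if a<b else -d
        out.append((np.round(c,4).tolist(),round(float(np.degrees(np.arctan2(d[1],d[0]))),1),np.round(s*1000,0).tolist(),np.round(ce[i],1).tolist(),int(min(a,b)),int(max(a,b))))
    return out
def go(x,y,z,th,P=None):
    """rows numbers from current measured pose to TCP target, tool down with tool x at th deg"""
    from scipy.spatial.transform import Rotation as R
    s=manip.state();q=s["eef_rot"];C=R.from_quat([q[1],q[2],q[3],q[0]])
    a=np.radians(th);G=R.from_matrix(np.c_[[np.cos(a),np.sin(a),0],[np.sin(a),-np.cos(a),0],[0,0,-1]])
    print("trans cm",np.round(C.inv().apply(np.array([x,y,z])-s["tool_pos"])*100,2),"rot",np.round((C.inv()*G).as_rotvec(degrees=True),2))
E
python3 - <<'E'
from h import *
t=cams.snapshot("top");s=cams.snapshot("side")
for r in spats(t): print(r)
print('side')
for r in spats(s): print(r)
for o,a,b in(("face",(261.1,131.5),(204.5,166.2)),("grip",(265.3,164.1),(237.6,168.7)),("hinge",(264.1,165.8),(232.2,194.9)),("valve",(314.9,137.7),(254.2,138.4))): print(o,tri(t,a,s,b))
# strips
for p,box in((t,(222,112,302,136)),(s,(160,130,240,190))):
    x0,y0,x1,y1=box;g=cv2.cvtColor(p["color"],cv2.COLOR_RGB2GRAY)[y0:y1,x0:x1]
    _,m=cv2.threshold(g,0,255,cv2.THRESH_BINARY_INV+cv2.THRESH_OTSU)
    n,l,st,ce=cv2.connectedComponentsWithStats(m)
    for i in range(1,n):
        if st[i,4]>20: print(st[i].tolist(),np.round(ce[i]+[x0,y0],1),np.round(atz(p,ce[i]+[x0,y0],.1),4))
tc=cv2.resize(t["color"][100:190,215:345,::-1],(780,540),interpolation=cv2.INTER_CUBIC);cv2.imwrite("pics/tc.png",tc)
sc=cv2.resize(s["color"][105:225,130:290,::-1],(800,600),interpolation=cv2.INTER_CUBIC);cv2.imwrite("pics/sc.png",sc)
E
```

```text
([0.5333, -0.652], -11.4, [303.0, 14.0], [433.1, 175.0], 55, 55)
([0.5658, 0.4855], 75.1, [61.0, 49.0], [127.8, 161.6], 126, 127)
([0.4539, 0.3502], -11.8, [74.0, 25.0], [162.8, 191.9], 95, 133)
([0.4597, -0.3727], -1.1, [74.0, 25.0], [358.0, 193.4], 95, 131)
([0.4261, -0.2558], 4.5, [76.0, 25.0], [326.4, 201.9], 97, 126)
side
([0.0983, -0.8353], -23.8, [207.0, 20.0], [488.4, 141.7], 53, 72)
([0.7213, -0.2972], 77.2, [81.0, 25.0], [257.0, 136.6], 100, 100)
([0.661, -0.2192], 37.5, [105.0, 84.0], [254.6, 153.8], 106, 129)
([0.7413, 0.2224], 157.2, [86.0, 58.0], [135.1, 210.1], 81, 109)
([0.452, 0.3548], -13.0, [86.0, 30.0], [161.8, 292.9], 88, 133)
([0.3292, 0.4431], -120.3, [39.0, 26.0], [165.5, 347.1], 132, 134)
face (array([ 0.67456048, -0.00915303,  0.0779552 ]), np.float64(0.005839906027556303))
grip (array([ 0.54687034, -0.02646135,  0.13118834]), np.float64(0.005125130042941645))
hinge (array([ 0.56150349, -0.01947826,  0.02044905]), np.float64(0.013348195355247573))
valve (array([ 0.64928814, -0.2041324 ,  0.09129868]), np.float64(0.0005335640801913827))
[4, 2, 73, 22, 946] [263.5 126.8] [ 0.6844 -0.0195  0.1   ]
[7, 1, 12, 6, 21] [172.7 133.9] [ 0.8539 -0.0316  0.1   ]
[0, 0, 56, 42, 651] [184.9 148.1] [ 0.7673 -0.0092  0.1   ]
[0, 7, 80, 53, 2306] [208.1 170.4] [0.6345 0.0149 0.1   ]
```

View pics/tc.png

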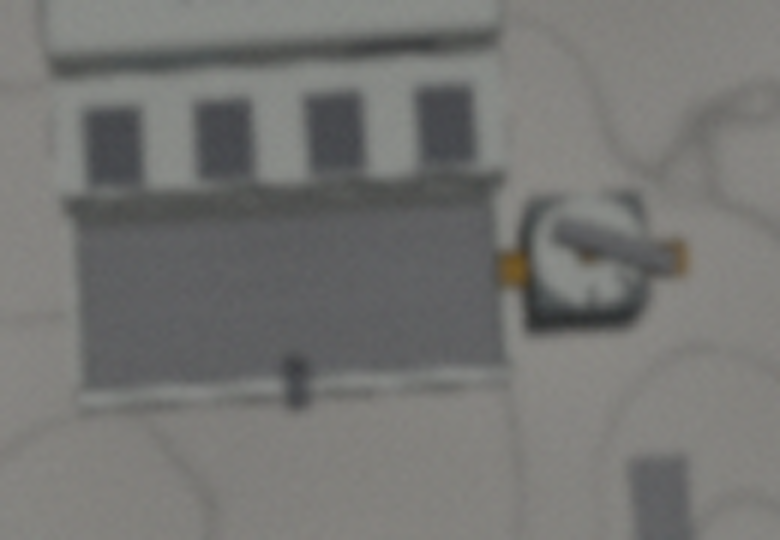

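View pics/sc.png

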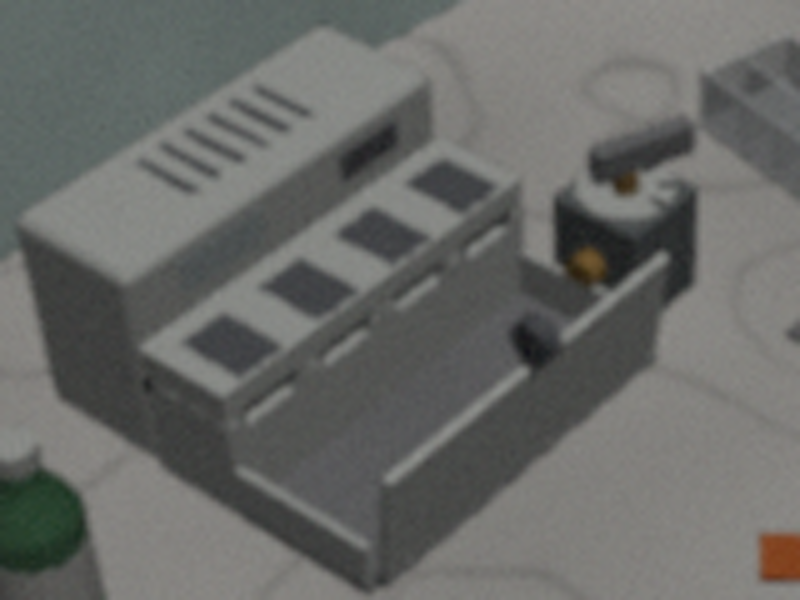

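The crops show four strips on the block top (top crop at (115,146) to (445,124)), the dryer yawed about 4°, and the door upright with its grip at (297,382). The valve nose points right and slightly down, so it is about 70° open. I'll fit the dryer pose from the strips in both views.

```bash
cat > fit.py <<'E'
from h import *
from scipy.optimize import least_squares
def strips(p,cs,r):
    g=cv2.cvtColor(p["color"],cv2.COLOR_RGB2GRAY).astype(float);out=[]
    for c in cs:
        x,y=np.round(c).astype(int);w=g[y-r[1]:y+r[1]+1,x-r[0]:x+r[0]+1]
        lo,hi=np.percentile(w,8),np.percentile(w,88);k=np.clip((hi-w)/(hi-lo),0,1)
        k=cv2.connectedComponentsWithStats((k>.5).astype(np.uint8));i=k[1][r[1],r[0]]
        out.append(k[3][i]+[x-r[0],y-r[1]])
    return np.array(out)
if __name__=="__main__":
    T=[];S=[]
    for _ in range(4):
        t=cams.snapshot("top");s=cams.snapshot("side")
        T.append(strips(t,[(215+x/6,100+y/6) for x,y in((115,146),(225,139),(335,132),(445,124))],(8,9)))
        S.append(strips(s,[(130+x/5,105+y/5) for x,y in((232,345),(308,288),(382,235),(452,184))],(10,9)))
    T=np.mean(T,0);S=np.mean(S,0);print(T.round(2).tolist(),S.round(2).tolist())
    Y=np.array([99,33,-33,-99])/1000
    def X(v):
        c,n=np.cos(v[2]),np.sin(v[2]);return np.c_[v[0]-n*Y,v[1]+c*Y,0*Y+.1]
    for use in((1,0),(0,1),(1,1)):
        f=lambda v:np.r_[use[0]*(proj(t,X(v))-T).ravel(),use[1]*(proj(s,X(v))-S).ravel()]
        o=least_squares(f,[.68,-.02,.05]);print(use,o.x[:2].round(4),np.degrees(o.x[2]).round(2),np.abs(o.fun).max().round(2))
E
python3 fit.py
```

```text
[[233.83, 125.96], [252.24, 124.89], [270.8, 123.78], [288.94, 122.58]] [[177.29, 174.89], [192.9, 163.88], [208.06, 153.68], [221.99, 143.82]]
(1, 0) [ 0.6933 -0.0122] 4.44 0.19
(0, 1) [ 0.6919 -0.0071] 3.35 0.27
(1, 1) [ 0.6933 -0.0098] 3.9 0.95
```

Run:
```python
from h import *
t=cams.snapshot("top");s=cams.snapshot("side")
tc=lambda x,y:(215+x/6-.42,100+y/6-.42); sc=lambda x,y:(130+x/5-.4,105+y/5-.4)
print("grip",atz(t,tc(297,382),.125),tri(t,tc(297,380),s,sc(538,335)),atz(s,sc(538,335),.12))
print("door topL,R",atz(t,tc(80,405),.102),atz(t,tc(508,373),.102))
print("face edge L,R",atz(t,tc(70,203),.1),atz(t,tc(500,178),.1))
print("side face edge L,R",atz(s,sc(228,400),.1),atz(s,sc(520,183),.1))
print("side door top R,L",atz(s,sc(665,258),.102),atz(s,sc(385,483),.102))
print("bar top cam tail,nose",atz(t,tc(556,230),.125),atz(t,tc(672,260),.125))
print("bar side cam",atz(s,sc(592,158),.125),atz(s,sc(690,122),.125))
for o in("valve","door"):
  for p in(t,s):
    for d in models.cut_out(o,p)[:2]:
        ys,xs=np.where(d["mask"]);z=.113 if o=="valve" else .06
        W=np.array([atz(p,(a,b),z)[:2] for a,b in zip(xs,ys)]);c=W.mean(0);v=np.linalg.svd(W-c,full_matrices=False)[2][0]
        pr=(W-c)@v
        print(o,len(xs),round(d["confidence"],2),c.round(4),v.round(3),pr.min().round(3),pr.max().round(3))
s0=manip.state();go(.58,-.2,.25,0)
```

```text
grip [ 0.54879285 -0.02378087  0.125     ] (array([ 0.55050551, -0.02396983,  0.12002423]), np.float64(0.0007038439057383659)) [ 0.5502178  -0.02417353  0.12      ]
door topL,R [0.53689826 0.10373834 0.102     ] [ 0.55981822 -0.14786902  0.102     ]
face edge L,R [0.65832348 0.11273272 0.1       ] [ 0.67732034 -0.14238993  0.1       ]
side face edge L,R [0.65831126 0.12266337 0.1       ] [ 0.67967696 -0.13953855  0.1       ]
side door top R,L [ 0.55818347 -0.14431819  0.102     ] [0.53979372 0.10906318 0.102     ]
bar top cam tail,nose [ 0.64085572 -0.17353365  0.125     ] [ 0.62408529 -0.2412218   0.125     ]
bar side cam [ 0.64070995 -0.16623113  0.125     ] [ 0.62085179 -0.23769814  0.125     ]
valve 102 0.42 [ 0.6358 -0.2085] [-0.263 -0.965] -0.033 0.035
valve 379 0.15 [ 0.5589 -0.4754] [ 0.433 -0.901] -0.044 0.043
valve 9440 0.67 [0.6653 0.0175] [-0.878  0.478] -0.286 0.24
valve 825 0.67 [0.6303 0.2747] [-0.886  0.465] -0.1 0.077
door 237 0.84 [ 0.5571 -0.0154] [ 0.078 -0.997] -0.119 0.132
door 1288 0.8 [ 0.5569 -0.0158] [-0.17   0.985] -0.173 0.156
door 961 0.15 [0.5447 0.4774] [-0.959  0.283] -0.063 0.059
trans cm [ 50.71 -27.97  -1.87] rot [ 0.    0.   15.23]
```

```bash
python3 -m handwheel '{"translation":[[4,-2,0],[8,-4,0],[12,-6,0],[16,-8,0],[20,-10,0],[23.5,-11.5,0],[27,-13,0],[31,-15,0],[34,-16.5,0],[37,-18,0]],"delta_rot":[[0,0,-6],[0,0,-12],[0,0,-18],[0,0,-24],[0,0,-30],[0,0,-36],[0,0,-42],[0,0,-48],[0,0,-54],[0,0,-59.8]]}' 0; python3 -c "
from h import *
go(.636,-.194,.2,75)
t=cams.snapshot('top')
for r in spats(t): print(r)"
```

```text
time: 2.23
tool_pos: [0.4756, -0.3302, 0.2315]
eef_rot: [0.0, 0.791, 0.611, 0.0]
ft_force: [0.3, -1.5, -0.5]
opening: 0.0852
grip_force: 0.0
trans cm [17.24 12.08  3.15] rot [0.03 0.01 0.36]
([0.535, -0.6524], 168.6, [299.0, 10.0], [433.1, 174.5], 58, 58)
([0.5661, 0.4865], 76.5, [57.0, 48.0], [127.5, 161.5], 132, 136)
([0.4537, 0.3502], -12.2, [74.0, 25.0], [162.8, 192.0], 99, 141)
```

```bash
python3 -m handwheel '{"translation":[[3.4,2.4,0],[6.8,4.8,0],[10.2,7.2,0],[13.6,9.6,0.5],[17.2,12.1,1],[17.2,12.1,2],[17.2,12.1,3.1],[17.2,12.1,3.1],[17.2,12.1,3.1],[17.2,12.1,3.1]],"delta_rot":[[0,0,0.4],[0,0,0.4],[0,0,0.4],[0,0,0.4],[0,0,0.4],[0,0,0.4],[0,0,0.4],[0,0,0.4],[0,0,0.4],[0,0,0.4]]}'
python3 - <<'E'
from h import *
t=cams.snapshot("top");s=cams.snapshot("side")
print(manip.state()["tool_pos"])
a=t["color"][100:180,260:370,::-1];b=s["color"][80:170,220:320,::-1]
im=np.hstack([cv2.resize(a,(400,291),interpolation=2),cv2.resize(b,(400,360),interpolation=2)[:291]]);cv2.imwrite("pics/v1.png",im)
for r in spats(t): print(r)
go(.636,-.194,.098,75)
E
```

```text
time: 3.12
tool_pos: [0.6346, -0.1986, 0.2008]
eef_rot: [0.0, 0.796, 0.606, -0.0]
ft_force: [-0.7, 0.1, -0.3]
opening: 0.0858
grip_force: 0.0
[ 0.63483653 -0.19843506  0.20116403]
([0.5342, -0.6522], -11.3, [290.0, 10.0], [433.1, 174.7], 57, 58)
([0.5663, 0.4864], 77.6, [60.0, 48.0], [127.6, 161.4], 132, 134)
([0.4537, 0.3502], -12.2, [74.0, 25.0], [162.8, 192.0], 100, 141)
([0.4601, -0.3724], -2.6, [73.0, 25.0], [357.9, 193.3], 101, 140)
trans cm [ 0.46 -0.02 10.32] rot [ 0.06  0.02 -0.46]
```

View pics/v1.png

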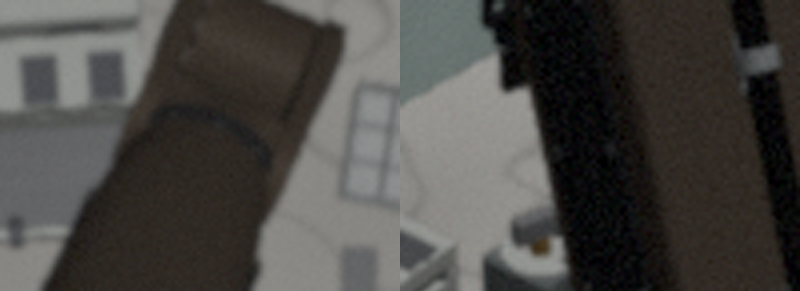

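The arm hides the valve in both views, and only the bar tip shows, at about (535,230). I'll go down and pinch by feel.

```bash
python3 -m handwheel '{"translation":[[0.4,0,2],[0.4,0,4],[0.4,0,6],[0.4,0,7.5],[0.4,0,8.5],[0.4,0,9.3],[0.4,0,9.8],[0.4,0,10.2],[0.4,0,10.2],[0.4,0,10.2]],"delta_rot":[[0,0,0],[0,0,0],[0,0,0],[0,0,0],[0,0,0],[0,0,0],[0,0,0],[0,0,0],[0,0,0],[0,0,0]]}'; python3 -m handwheel '{"translation":[[0,0,0],[0,0,0],[0,0,0],[0,0,0],[0,0,0],[0,0,0],[0,0,0],[0,0,0],[0,0,0],[0,0,0]],"delta_rot":[[0,0,0],[0,0,0],[0,0,0],[0,0,0],[0,0,0],[0,0,0],[0,0,0],[0,0,0],[0,0,0],[0,0,0]]}' 255; python3 -c "
from h import *
s=manip.state();print(s['moment'],s['ft_force'])"
```

```text
time: 4.05
tool_pos: [0.6365, -0.1935, 0.0988]
eef_rot: [0.0, 0.795, 0.606, 0.0]
ft_force: [0.2, -0.4, 1.3]
opening: 0.0856
grip_force: 0.0
time: 4.88
tool_pos: [0.6367, -0.1936, 0.0987]
eef_rot: [0.0, 0.795, 0.606, 0.0]
ft_force: [1.8, -0.1, 4.1]
opening: 0.0131
grip_force: 58.8
[-0.02119511 -0.25593698 -0.03602243] [ 1.83981376 -0.13862236  4.10835283]
```

```bash
python3 -m handwheel '{"translation":[[0,0,0],[0,0,0],[0,0,0],[0,0,0],[0,0,0],[0,0,0],[0,0,0],[0,0,0],[0,0,0],[0,0,0]],"delta_rot":[[0,0,6],[0,0,12],[0,0,18],[0,0,24],[0,0,30],[0,0,36],[0,0,42],[0,0,48],[0,0,54],[0,0,60]]}'; python3 -c "
from h import *
s=manip.state();print(s['moment'],s['ft_force'])";  python3 -m handwheel '{"translation":[[0,0,0],[0,0,0],[0,0,0],[0,0,0],[0,0,0],[0,0,0],[0,0,0],[0,0,0],[0,0,0],[0,0,0]],"delta_rot":[[0,0,1],[0,0,2],[0,0,3],[0,0,4],[0,0,5],[0,0,6],[0,0,7],[0,0,8],[0,0,9],[0,0,9]]}';  python3 -c "
from h import *
s=manip.state();print(s['moment'],s['ft_force'],s['eef_rot'])"
```

```text
time: 5.72
tool_pos: [0.6381, -0.1949, 0.0987]
eef_rot: [0.002, 0.992, 0.125, 0.002]
ft_force: [10.1, -7.4, -1.5]
opening: 0.0142
grip_force: 46.0
[-1.46513915 -1.59999193  0.0604646 ] [10.14614107 -7.44143073 -1.5266464 ]
time: 6.55
tool_pos: [0.6382, -0.1953, 0.0988]
eef_rot: [0.002, 0.999, 0.049, 0.002]
ft_force: [9.4, -9.9, -1.2]
opening: 0.0135
grip_force: 58.8
[-1.53078136 -1.61381913  0.03261088] [ 9.35227586 -9.93829449 -1.15976714] [0.00179359 0.99881849 0.04850226 0.0024385 ]
```

```bash
python3 -m handwheel '{"translation":[[0.05,0.05,0],[0.1,0.1,0],[0.1,0.1,0],[0.1,0.1,0],[0.1,0.1,0],[0.1,0.1,0],[0.1,0.1,0],[0.1,0.1,0],[0.1,0.1,0],[0.1,0.1,0]],"delta_rot":[[0,0,0.2],[0,0,0.4],[0,0,0.6],[0,0,0.8],[0,0,1],[0,0,1.2],[0,0,1.2],[0,0,1.2],[0,0,1.2],[0,0,1.2]]}';  python3 -c "
from h import *
s=manip.state();print(s['moment'],s['ft_force'],s['eef_rot'])";python3 -m handwheel '{"translation":[[0,0,0],[0,0,0],[0,0,0],[0,0,0],[0,0,0],[0,0,0],[0,0,0],[0,0,0],[0,0,0],[0,0,0]],"delta_rot":[[0,0,0.2],[0,0,0.4],[0,0,0.6],[0,0,0.8],[0,0,1],[0,0,1],[0,0,1],[0,0,1],[0,0,1],[0,0,1]]}';  python3 -c "
from h import *
s=manip.state();print(s['moment'],s['ft_force'],s['eef_rot'])"
```

```text
time: 7.38
tool_pos: [0.6383, -0.1954, 0.0987]
eef_rot: [0.001, 0.999, 0.039, 0.001]
ft_force: [5.2, -5.7, 1.7]
opening: 0.0135
grip_force: 58.6
[-0.91904732 -0.73741905  0.0879878 ] [ 5.24649629 -5.68008848  1.74879576] [0.00105075 0.99924823 0.03873585 0.00118508]
time: 8.22
tool_pos: [0.6383, -0.1955, 0.0987]
eef_rot: [0.001, 1.0, 0.03, 0.001]
ft_force: [4.7, -6.4, 2.7]
opening: 0.0136
grip_force: 59.1
[-0.93329526 -0.78607228  0.24115581] [ 4.66854155 -6.43386059  2.71872788] [0.00109922 0.9995458  0.03009142 0.00122357]
```

```bash
python3 -m handwheel '{"translation":[[0,0,0],[0,0,0],[0,0,0],[0,0,0],[0,0,0],[0,0,-1],[0,0,-3],[0,0,-6],[0,0,-9],[0,0,-10]],"delta_rot":[[0,0,-0.5],[0,0,-1],[0,0,-1],[0,0,-1],[0,0,-1],[0,0,-1],[0,0,-1],[0,0,-1],[0,0,-1],[0,0,-1]]}' 105
python3 - <<'E'
from h import *
s=cams.snapshot("side");t=cams.snapshot("top")
go(.551,-.0245,.16,4.5);go(.551,-.0245,.114,4.5)
for r in spats(t): print(r)
a=t["color"][100:180,260:370,::-1];b=s["color"][80:170,220:320,::-1]
im=np.hstack([cv2.resize(a,(400,291),interpolation=2),cv2.resize(b,(400,360),interpolation=2)[:291]]);cv2.imwrite("pics/v2.png",im)
E
```

```text
time: 9.05
tool_pos: [0.6385, -0.1947, 0.2035]
eef_rot: [0.001, 0.999, 0.039, 0.003]
ft_force: [0.0, 0.3, 0.7]
opening: 0.0502
grip_force: 0.0
trans cm [ -7.38 -17.63   4.04] rot [ 0.12 -0.23 -0.07]
trans cm [ -7.4  -17.64   8.64] rot [ 0.12 -0.23 -0.07]
([0.5336, -0.6519], -11.5, [302.0, 10.0], [433.0, 174.9], 58, 59)
([0.5664, 0.487], 77.4, [58.0, 48.0], [127.4, 161.4], 132, 135)
([0.4537, 0.3502], -12.2, [74.0, 25.0], [162.8, 192.0], 99, 140)
([0.46, -0.3725], -2.5, [73.0, 25.0], [357.9, 193.3], 101, 141)
```

View pics/v2.png

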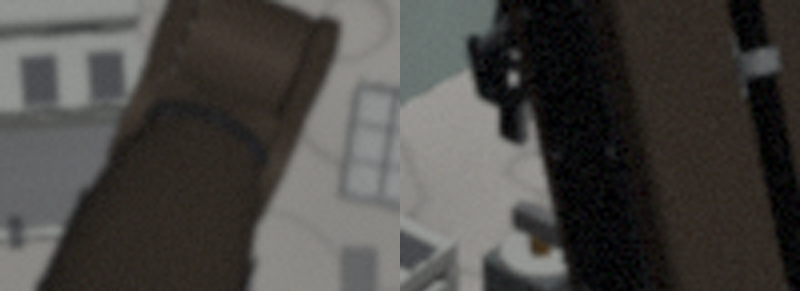

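The bar now slopes right and down in the side crop at (535,218), which fits shut. I'll check again once the arm is clear. Next is the door grip.

```bash
python3 -m handwheel '{"translation":[[-1.8,-4,0],[-3.6,-8,0],[-5.4,-12,1],[-7.4,-16,2],[-7.4,-17.6,4],[-7.4,-17.6,5.5],[-7.4,-17.6,7],[-7.4,-17.6,8],[-7.4,-17.6,8.6],[-7.4,-17.6,8.6]],"delta_rot":[[0.12,-0.2,0],[0.12,-0.2,0],[0.12,-0.2,0],[0.12,-0.2,0],[0.12,-0.2,0],[0.12,-0.2,0],[0.12,-0.2,0],[0.12,-0.2,0],[0.12,-0.2,0],[0.12,-0.2,0]]}'; python3 -m handwheel '{"translation":[[0,0,0],[0,0,0],[0,0,0],[0,0,0],[0,0,0],[0,0,0],[0,0,0],[0,0,0],[0,0,0],[0,0,0]],"delta_rot":[[0,0,0],[0,0,0],[0,0,0],[0,0,0],[0,0,0],[0,0,0],[0,0,0],[0,0,0],[0,0,0],[0,0,0]]}' 255; python3 -c "
from h import *
s=manip.state();print(s['moment'],s['ft_force'],s['tool_pos'])"
```

```text
time: 9.98
tool_pos: [0.5494, -0.0247, 0.1107]
eef_rot: [-0.001, 0.999, 0.038, -0.003]
ft_force: [-0.9, 0.2, 0.4]
opening: 0.0501
grip_force: 0.0
time: 10.82
tool_pos: [0.5498, -0.0223, 0.1132]
eef_rot: [-0.002, 0.999, 0.038, -0.002]
ft_force: [-0.6, 21.3, 5.2]
opening: 0.0126
grip_force: 59.1
[ 3.16855839  0.15535208 -0.02841858] [-0.61216291 21.29912501  5.22794199] [ 0.549815   -0.02227187  0.11319904]
```

```bash
python3 -m handwheel '{"translation":[[0,-0.1,0],[0,-0.25,0],[0,-0.25,0],[0,-0.25,0],[0,-0.25,0],[0,-0.25,0],[0,-0.25,0],[0,-0.25,0],[0,-0.25,0],[0,-0.25,0]],"delta_rot":[[0,0,0],[0,0,0],[0,0,0],[0,0,0],[0,0,0],[0,0,0],[0,0,0],[0,0,0],[0,0,0],[0,0,0]]}'
python3 -m handwheel '{"translation":[[-0.75,0,0.03],[-1.5,0,0.11],[-2.25,0,0.24],[-2.98,0,0.42],[-3.69,0,0.65],[-4.39,0,0.93],[-5.07,0,1.26],[-5.72,0,1.64],[-6.35,0,2.06],[-6.94,0,2.53]],"delta_rot":[[0,0,0],[0,0,0],[0,0,0],[0,0,0],[0,0,0],[0,0,0],[0,0,0],[0,0,0],[0,0,0],[0,0,0]]}'
```

```text
time: 11.65
tool_pos: [0.55, -0.0221, 0.1132]
eef_rot: [-0.001, 0.999, 0.039, -0.001]
ft_force: [-2.4, 3.1, 6.7]
opening: 0.0126
grip_force: 59.8
time: 12.48
tool_pos: [0.482, -0.0274, 0.0881]
eef_rot: [-0.001, 0.999, 0.038, 0.001]
ft_force: [3.7, 4.5, 4.9]
opening: 0.0121
grip_force: 58.8
```

```bash
python3 -m handwheel '{"translation":[[-0.56,0,0.5],[-1.09,0,1.05],[-1.57,0,1.62],[-2.01,0,2.23],[-2.41,0,2.87],[-2.77,0,3.54],[-3.07,0,4.23],[-3.33,0,4.94],[-3.54,0,5.66],[-3.7,0,6.4]],"delta_rot":[[0,0,0],[0,0,0],[0,0,0],[0,0,0],[0,0,0],[0,0,0],[0,0,0],[0,0,0],[0,0,0],[0,0,0]]}'
python3 -m handwheel '{"translation":[[0,0,0.05],[0,0,0.1],[0,0,0.15],[0,0,0.2],[0,0,0.25],[0,0,0.3],[0,0,0.35],[0,0,0.4],[0,0,0.4],[0,0,0.4]],"delta_rot":[[0,0,0],[0,0,0],[0,0,0],[0,0,0],[0,0,0],[0,0,0],[0,0,0],[0,0,0],[0,0,0],[0,0,0]]}'
```

```text
time: 13.32
tool_pos: [0.4422, -0.0304, 0.0236]
eef_rot: [-0.001, 0.999, 0.038, -0.003]
ft_force: [-9.4, -4.6, 9.2]
opening: 0.0125
grip_force: 69.4
time: 14.15
tool_pos: [0.4413, -0.0304, 0.0196]
eef_rot: [-0.001, 0.999, 0.038, -0.004]
ft_force: [-12.7, -7.8, 7.7]
opening: 0.0129
grip_force: 70.8
```

```bash
python3 -m handwheel '{"translation":[[-0.1,0,0.1],[-0.1,0,0.2],[-0.1,0,0.3],[-0.1,0,0.35],[-0.1,0,0.35],[-0.1,0,0.35],[-0.1,0,0.2],[-0.1,0,0.1],[-0.1,0,0],[-0.1,0,-0.05]],"delta_rot":[[0,0,0],[0,0,0],[0,0,0],[0,0,0],[0,0,0],[0,0,0],[0,0,0],[0,0,0],[0,0,0],[0,0,0]]}'
python3 -m handwheel '{"translation":[[0,0,0],[0,0,0],[0,0,0],[0,0,0],[0,0,0],[0,0,0],[0,0,0],[0,0,0],[0,0,0],[0,0,0]],"delta_rot":[[0,0,0],[0,0,0],[0,0,0],[0,0,0],[0,0,0],[0,0,0],[0,0,0],[0,0,0],[0,0,0],[0,0,0]]}' 120
python3 -m handwheel '{"translation":[[0,0,0],[0,0,0],[0,0,0],[0,0,0],[0,0,0],[0,0,0],[0,0,0],[0,0,0],[0,0,0],[0,0,0]],"delta_rot":[[0,0,0],[0,0,0],[0,0,0],[0,0,0],[0,0,0],[0,0,0],[0,0,0],[0,0,0],[0,0,0],[0,0,0]]}' 255
```

```text
time: 14.98
tool_pos: [0.4415, -0.0305, 0.0199]
eef_rot: [-0.001, 0.999, 0.038, -0.003]
ft_force: [-4.6, -3.2, -3.5]
opening: 0.0122
grip_force: 69.9
time: 15.82
tool_pos: [0.4424, -0.0302, 0.0198]
eef_rot: [-0.001, 0.999, 0.039, -0.002]
ft_force: [-0.2, 0.1, -0.4]
opening: 0.0454
grip_force: 0.0
time: 16.65
tool_pos: [0.4424, -0.0304, 0.0199]
eef_rot: [-0.001, 0.999, 0.039, -0.002]
ft_force: [-1.4, -5.5, 0.5]
opening: 0.0129
grip_force: 58.7
```

```bash
python3 -m handwheel '{"translation":[[0,0,0],[0,0,0],[0,0,0],[0,0,-2],[0,0,-5],[0,0,-9],[0,0,-12],[0,0,-15],[0,0,-18],[0,0,-20]],"delta_rot":[[0,0,0],[0,0,0],[0,0,0],[0,0,0],[0,0,0],[0,0,0],[0,0,0],[0,0,0],[0,0,0],[0,0,0]]}' 120
python3 - <<'E'
from h import *
t=cams.snapshot("top");s=cams.snapshot("side")
for p in (t,s):
  for r in spats(p): print(r)
cv2.imwrite("pics/t2.png",cv2.resize(t["color"][90:340,60:440,::-1],(798,525),interpolation=2))
cv2.imwrite("pics/s2.png",cv2.resize(s["color"][90:340,60:440,::-1],(798,525),interpolation=2))
E
```

```text
time: 17.48
tool_pos: [0.4433, -0.0304, 0.2226]
eef_rot: [-0.001, 0.999, 0.039, -0.0]
ft_force: [-0.6, 0.2, 0.2]
opening: 0.0449
grip_force: 0.0
([0.5313, -0.6517], 168.5, [306.0, 13.0], [433.0, 175.5], 53, 56)
([0.5654, 0.4852], 74.6, [62.0, 49.0], [127.9, 161.7], 124, 128)
([0.4539, 0.35], -11.8, [75.0, 26.0], [162.9, 191.9], 95, 133)
([0.4597, -0.3727], -1.2, [74.0, 25.0], [358.0, 193.4], 96, 133)
([0.4263, -0.2559], 4.2, [76.0, 25.0], [326.4, 201.9], 97, 127)
([0.0823, -0.9825], -71.1, [110.0, 23.0], [508.4, 125.7], 49, 133)
([0.4518, 0.3548], -12.7, [83.0, 28.0], [161.9, 292.9], 112, 166)
```

View pics/t2.png

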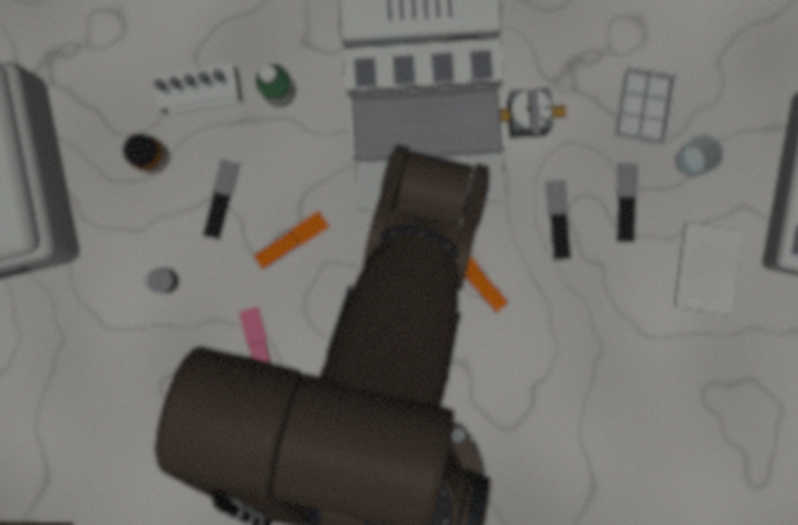

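View pics/s2.png

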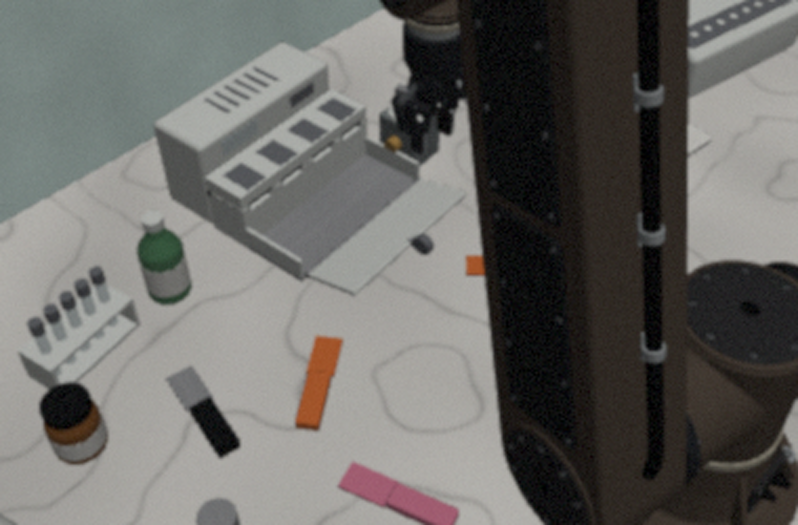

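The valve is shut (bar vertical at (533,112) in the top crop) and the door is down flat. Three genuine black/steel spatulas are at (221,200), (557,220) and (627,203). The orange ones at (292,240) and (487,285) and the pink one at (255,335) are excluded by colour. I'll start with the one at (557,220), nearest the dryer.

```bash
python3 -c "
from h import *
go(.444,-.2545,.06,4.3);go(.444,-.2545,.002,4.3)"
```

```text
trans cm [-1.78 22.33 16.27] rot [-0.02 -0.12  0.14]
trans cm [-1.8  22.33 22.07] rot [-0.02 -0.12  0.14]
```

```bash
python3 -m handwheel '{"translation":[[-0.3,3.5,2],[-0.6,7,4],[-0.9,10.5,6],[-1.2,14,8],[-1.5,17.5,10],[-1.8,20.5,12],[-1.8,22.3,14],[-1.8,22.3,16],[-1.8,22.3,16],[-1.8,22.3,16]],"delta_rot":[[0,-0.1,0],[0,-0.1,0],[0,-0.1,0],[0,-0.1,0],[0,-0.1,0],[0,-0.1,0],[0,-0.1,0],[0,-0.1,0],[0,-0.1,0],[0,-0.1,0]]}' 75
python3 - <<'E'
from h import *
t=cams.snapshot("top");s=cams.snapshot("side")
print([r for r in spats(t)+spats(s)])
go(.444,-.2545,.002,4.3)
E
```

```text
time: 18.42
tool_pos: [0.441, -0.2533, 0.0584]
eef_rot: [-0.002, 0.999, 0.039, -0.004]
ft_force: [0.0, 0.4, 0.3]
opening: 0.0604
grip_force: 0.0
[([0.5337, -0.6521], -11.5, [303.0, 13.0], [433.1, 174.9], 56, 57), ([0.5659, 0.4856], 73.0, [62.0, 49.0], [127.8, 161.5], 127, 130), ([0.4539, 0.3502], -11.8, [74.0, 25.0], [162.8, 191.9], 95, 136), ([0.0988, -0.8353], -23.7, [200.0, 20.0], [488.3, 141.6], 57, 70), ([0.7407, 0.2241], 161.9, [89.0, 55.0], [134.8, 210.5], 88, 98), ([0.452, 0.3549], -12.7, [85.0, 29.0], [161.8, 292.9], 90, 138), ([0.329, 0.4432], -118.9, [38.0, 25.0], [165.6, 347.2], 136, 140)]
trans cm [0.22 0.13 5.8 ] rot [-0.11  0.3   0.17]
```

```bash
python3 -m handwheel '{"translation":[[0.2,0.1,0.8],[0.2,0.1,1.6],[0.2,0.1,2.4],[0.2,0.1,3.2],[0.2,0.1,4],[0.2,0.1,4.6],[0.2,0.1,5.1],[0.2,0.1,5.4],[0.2,0.1,5.6],[0.2,0.1,5.6]],"delta_rot":[[0,0.2,0.1],[0,0.2,0.1],[0,0.2,0.1],[0,0.2,0.1],[0,0.2,0.1],[0,0.2,0.1],[0,0.2,0.1],[0,0.2,0.1],[0,0.2,0.1],[0,0.2,0.1]]}' 
python3 -m handwheel '{"translation":[[0,0,0],[0,0,0],[0,0,0],[0,0,0],[0,0,0],[0,0,0],[0,0,0],[0,0,0],[0,0,0],[0,0,0]],"delta_rot":[[0,0,0],[0,0,0],[0,0,0],[0,0,0],[0,0,0],[0,0,0],[0,0,0],[0,0,0],[0,0,0],[0,0,0]]}' 255
```

```text
time: 19.35
tool_pos: [0.4435, -0.2547, 0.0031]
eef_rot: [-0.001, 0.999, 0.038, -0.001]
ft_force: [-0.2, -0.7, 0.6]
opening: 0.0605
grip_force: 0.0
time: 20.18
tool_pos: [0.4438, -0.2549, 0.004]
eef_rot: [-0.001, 0.999, 0.038, -0.001]
ft_force: [-1.8, 1.0, 4.4]
opening: 0.028
grip_force: 59.7
```

```bash
python3 -m handwheel '{"translation":[[0,0,-0.5],[0,0,-1.5],[0,0,-3],[0,0,-4.5],[0,0,-6],[0,0,-7],[0,0,-7.5],[0,0,-7.5],[0,0,-7.5],[0,0,-7.5]],"delta_rot":[[0,0,0],[0,0,0],[0,0,0],[0,0,0],[0,0,0],[0,0,0],[0,0,0],[0,0,0],[0,0,0],[0,0,0]]}'
python3 - <<'E'
from h import *
go(.460,-.0623,.08,4.7);go(.568,-.0534,.0655,4.7)
s=cams.snapshot("side");cv2.imwrite("pics/c1.png",cv2.resize(s["color"][90:210,200:360,::-1],(640,480),interpolation=2))
E
```

```text
time: 21.02
tool_pos: [0.4435, -0.2547, 0.0779]
eef_rot: [-0.001, 0.999, 0.038, -0.001]
ft_force: [0.5, 0.6, -1.6]
opening: 0.0281
grip_force: 59.5
trans cm [  3.1  -19.06  -0.17] rot [-0.15  0.14 -0.37]
trans cm [ 13.94 -19.13   1.26] rot [-0.15  0.14 -0.37]
```

```bash
python3 -m handwheel '{"translation":[[0.3,-2,0],[0.8,-4.5,0],[1.2,-7,0],[1.6,-9.5,0],[2,-12,0],[2.4,-14.5,0],[2.8,-17,0],[3.1,-18.5,0],[3.1,-19.1,0],[3.1,-19.1,0]],"delta_rot":[[0,0.1,-0.1],[-0.1,0.1,-0.2],[-0.1,0.1,-0.4],[-0.1,0.1,-0.4],[-0.1,0.1,-0.4],[-0.1,0.1,-0.4],[-0.1,0.1,-0.4],[-0.1,0.1,-0.4],[-0.1,0.1,-0.4],[-0.1,0.1,-0.4]]}'
python3 - <<'E'
from h import *
go(.568,-.0534,.0655,4.7)
s=cams.snapshot("side");t=cams.snapshot("top");cv2.imwrite("pics/c1.png",np.hstack([cv2.resize(s["color"][110:230,160:260,::-1],(400,480),interpolation=2),cv2.resize(t["color"][100:220,220:320,::-1],(400,480),interpolation=2)]))
E
```

```text
time: 21.9
tool_pos: [0.46, -0.0612, 0.0783]
eef_rot: [-0.0, 0.999, 0.042, -0.001]
ft_force: [-0.1, -0.9, -2.1]
opening: 0.0285
grip_force: 59.5
trans cm [10.83  0.14  1.27] rot [-0.04  0.06  0.13]
```

View pics/c1.png

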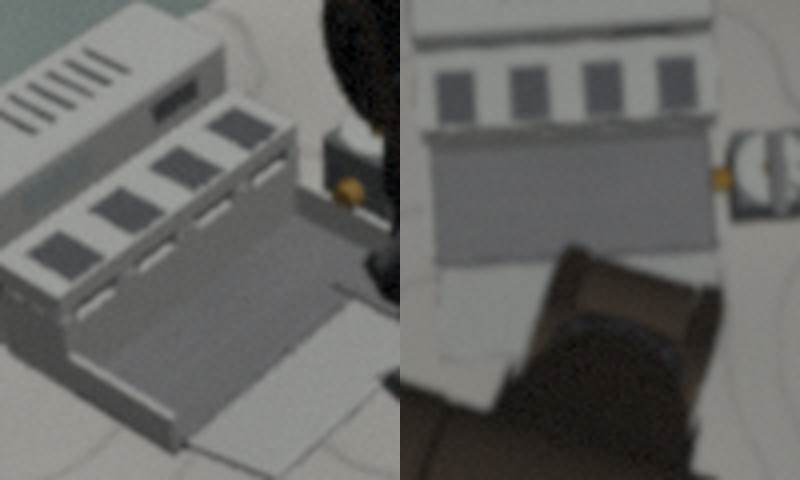

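The held blade shows edge-on at (360,300), level. Moving to pre-insert.

```bash
python3 -m handwheel '{"translation":[[1,0.1,0],[2.5,0.1,0],[4,0.1,0],[5.5,0.1,0.3],[7,0.1,0.6],[8.5,0.1,1],[9.8,0.1,1.2],[10.5,0.1,1.25],[10.8,0.1,1.25],[10.8,0.1,1.25]],"delta_rot":[[0,0,0.1],[0,0,0.1],[0,0,0.1],[0,0,0.1],[0,0,0.1],[0,0,0.1],[0,0,0.1],[0,0,0.1],[0,0,0.1],[0,0,0.1]]}'
python3 - <<'E'
from h import *
go(.568,-.0534,.0655,4.7)
s=cams.snapshot("side");cv2.imwrite("pics/c2.png",cv2.resize(s["color"][120:210,170:270,::-1],(800,600),interpolation=2)[:, :])
E
```

```text
time: 22.83
tool_pos: [0.5683, -0.0547, 0.0662]
eef_rot: [-0.0, 0.999, 0.04, -0.0]
ft_force: [0.4, -0.8, -1.2]
opening: 0.0282
grip_force: 59.5
trans cm [-0.02 -0.14  0.07] rot [-0.02 -0.   -0.11]
```

View pics/c2.png

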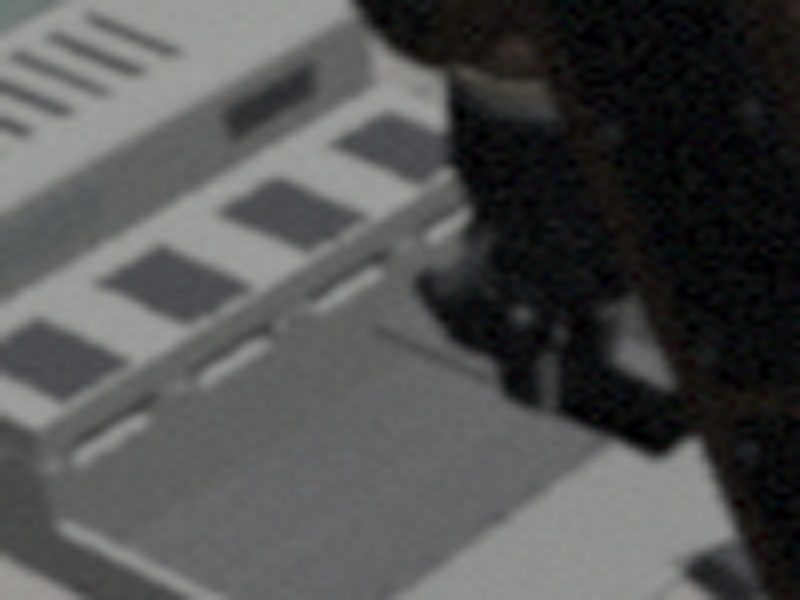

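Run:
```python
from h import *
s=cams.snapshot("side")
a=np.radians(4.7);u=np.array([np.cos(a),np.sin(a)]);n=np.array([-u[1],u[0]]);F=np.array([.662,-.0126])
f=lambda x,y,z:(lambda w:np.round([(w-F)@u*1000,(w-F)@n*1000],1))(atz(s,(170+x/8-.44,120+y/6.667-.43),z)[:2])
print("tip corner",f(380,325,.07),"expected y -15")
# slot whites: bottom edge ends
for q in((75,465),(155,415),(200,385),(272,340),(308,308),(388,265)): print(q,f(*q,.066))
# predicted pixel of slots/tip
def px(x,y,z):
    w=np.r_[F+x*u+y*n,z];p=proj(s,w)[0];return np.round([(p[0]-170+.44)*8,(p[1]-120+.43)*6.667])
for yc in(.099,.033,-.033):print(yc,px(0,yc+.0205,.066),px(0,yc-.0205,.066))
st=manip.state()["tool_pos"];w=st[:2]+.082*u+.018*n;print("tip pred",[round(v) for v in (lambda p:((p[0]-170+.44)*8,(p[1]-120+.43)*6.667))(proj(s,np.r_[w,st[2]+.0045])[0])])
```

```text
tip corner [-15.3 -19.4] expected y -15
(75, 465) [ 13.6 119.2]
(155, 415) [13.4 76.8]
(200, 385) [14.1 51.4]
(272, 340) [13.9 11.1]
(308, 308) [ 18.5 -14.6]
(388, 265) [ 14.8 -58. ]
0.099 [101. 478.] [178. 429.]
0.033 [223. 400.] [296. 354.]
-0.033 [339. 326.] [409. 282.]
tip pred [375, 328]
```

```bash
python3 -m handwheel '{"translation":[[0,-0.15,0.05],[0,-0.15,0.05],[0.4,-0.15,0.05],[0.8,-0.15,0.05],[1.2,-0.15,0.05],[1.6,-0.15,0.05],[2,-0.15,0.05],[2.3,-0.15,0.05],[2.6,-0.15,0.05],[2.6,-0.15,0.05]],"delta_rot":[[0,0,-0.1],[0,0,-0.1],[0,0,-0.1],[0,0,-0.1],[0,0,-0.1],[0,0,-0.1],[0,0,-0.1],[0,0,-0.1],[0,0,-0.1],[0,0,-0.1]]}'; python3 -c "
from h import *
go(.568,-.0534,.0655,4.7);print(manip.state()['moment'])"
```

```text
time: 23.77
tool_pos: [0.5943, -0.0506, 0.0657]
eef_rot: [-0.0, 0.999, 0.041, 0.0]
ft_force: [-0.1, -0.5, 0.1]
opening: 0.0282
grip_force: 59.5
trans cm [-2.64  0.06  0.02] rot [-0.01 -0.02  0.03]
[0.00474506 0.01441314 0.05518808]
```

```bash
python3 -m handwheel '{"translation":[[0.3,0.05,0],[0.6,0.05,0],[0.9,0.05,0],[1.2,0.05,0],[1.5,0.05,0],[1.8,0.05,0],[2.1,0.05,0],[2.3,0.05,0],[2.5,0.05,0],[2.5,0.05,0]],"delta_rot":[[0,0,0],[0,0,0],[0,0,0],[0,0,0],[0,0,0],[0,0,0],[0,0,0],[0,0,0],[0,0,0],[0,0,0]]}'; python3 -c "
from h import *
go(.568,-.0534,.0655,4.7);print(manip.state()['moment'])"
```

```text
time: 24.6
tool_pos: [0.619, -0.049, 0.0658]
eef_rot: [-0.0, 0.999, 0.041, 0.0]
ft_force: [-0.3, -0.6, -1.2]
opening: 0.0282
grip_force: 59.5
trans cm [-5.12  0.01  0.03] rot [-0.01 -0.01  0.03]
[ 0.03184336 -0.03746758 -0.02038556]
```

```bash
python3 -m handwheel '{"translation":[[0.3,0,0],[0.6,0,0],[0.9,0,0],[1.2,0,0],[1.5,0,0],[1.8,0,0],[2.1,0,0],[2.3,0,0],[2.4,0,0],[2.4,0,0]],"delta_rot":[[0,0,0],[0,0,0],[0,0,0],[0,0,0],[0,0,0],[0,0,0],[0,0,0],[0,0,0],[0,0,0],[0,0,0]]}'; python3 -m handwheel '{"translation":[[0.1,0,0],[0.2,0,0],[0.3,0,0],[0.4,0,0],[0.5,0,0],[0.6,0,0],[0.6,0,0],[0.6,0,0],[0.6,0,0],[0.6,0,0]],"delta_rot":[[0,0,0],[0,0,0],[0,0,0],[0,0,0],[0,0,0],[0,0,0],[0,0,0],[0,0,0],[0,0,0],[0,0,0]]}'
```

```text
time: 25.43
tool_pos: [0.6428, -0.047, 0.0657]
eef_rot: [-0.0, 0.999, 0.041, 0.0]
ft_force: [1.0, 0.0, -1.8]
opening: 0.028
grip_force: 59.5
time: 26.27
tool_pos: [0.6486, -0.0466, 0.0658]
eef_rot: [-0.0, 0.999, 0.041, -0.0]
ft_force: [0.3, 0.0, -1.3]
opening: 0.0282
grip_force: 59.5
```

```bash
python3 -m handwheel '{"translation":[[0.1,0,0],[0.2,0,0],[0.3,0,0],[0.4,0,0],[0.5,0,0],[0.6,0,0],[0.6,0,0],[0.6,0,0],[0.6,0,0],[0.6,0,0]],"delta_rot":[[0,0,0],[0,0,0],[0,0,0],[0,0,0],[0,0,0],[0,0,0],[0,0,0],[0,0,0],[0,0,0],[0,0,0]]}'; python3 -c "
from h import *
go(.568,-.0534,.0655,4.7);print(manip.state()['moment'])"
```

```text
time: 27.1
tool_pos: [0.6543, -0.0461, 0.0657]
eef_rot: [-0.0, 0.999, 0.041, -0.0]
ft_force: [-3.9, -0.8, 0.0]
opening: 0.0284
grip_force: 59.7
trans cm [-8.66  0.02  0.03] rot [-0.02  0.04  0.03]
[-0.12078078  0.60901408  0.01262451]
```

```bash
python3 -m handwheel '{"translation":[[0.05,0,0],[0.1,0,0],[0.15,0,0],[0.2,0,0],[0.2,0,0],[0.2,0,0],[0.2,0,0],[0.2,0,0],[0.2,0,0],[0.2,0,0]],"delta_rot":[[0,0,0],[0,0,0],[0,0,0],[0,0,0],[0,0,0],[0,0,0],[0,0,0],[0,0,0],[0,0,0],[0,0,0]]}'; python3 -c "
from h import *
go(.568,-.0534,.0655,4.7);print(manip.state()['moment'])"
```

```text
time: 27.93
tool_pos: [0.6543, -0.046, 0.0656]
eef_rot: [-0.0, 0.999, 0.041, -0.003]
ft_force: [-14.8, -2.3, 5.7]
opening: 0.0281
grip_force: 60.4
trans cm [-8.66  0.02  0.06] rot [-0.05  0.31  0.04]
[-0.47971248  2.36099253  0.04309115]
```

```bash
python3 -m handwheel '{"translation":[[-0.1,0,0],[-0.1,0,0],[-0.1,0,0],[-0.1,0,0],[-0.1,0,0],[-0.1,0,0],[-0.1,0,0],[-0.1,0,-1],[-0.1,0,-2],[-0.1,0,-4]],"delta_rot":[[0,0,0],[0,0,0],[0,0,0],[0,0,0],[0,0,0],[0,0,0],[0,0,0],[0,0,0],[0,0,0],[0,0,0]]}' 110;  python3 -m handwheel '{"translation":[[0,0,-3],[0,0,-6],[0,0,-9],[-1,0,-12],[-4,1,-14],[-8,4,-14],[-11,7,-14],[-14,10,-14],[-17,13,-14],[-20,16,-14]],"delta_rot":[[0,0,0],[0,0,0],[0,0,0],[0,0,0],[0,0,0],[0,0,0],[0,0,0],[0,0,0],[0,0,0],[0,0,0]]}';python3 - <<'E'
from h import *
s=cams.snapshot("side");t=cams.snapshot("top");cv2.imwrite("pics/c3.png",np.hstack([cv2.resize(s["color"][110:230,160:260,::-1],(400,480),interpolation=2),cv2.resize(t["color"][100:220,220:320,::-1],(400,480),interpolation=2)]))
for r in spats(t): print(r)
print(manip.state()['tool_pos'])
E
```

```text
time: 28.77
tool_pos: [0.655, -0.0459, 0.1056]
eef_rot: [-0.0, 0.999, 0.041, -0.001]
ft_force: [0.5, -0.8, 0.7]
opening: 0.0484
grip_force: 0.0
time: 29.6
tool_pos: [0.4753, -0.2143, 0.2472]
eef_rot: [0.0, 0.999, 0.042, 0.001]
ft_force: [1.2, -1.3, -0.4]
opening: 0.0483
grip_force: 0.0
([0.6484, -0.0497], 4.1, [85.0, 29.0], [271.4, 142.0], 82, 101)
([0.5357, -0.6523], -11.6, [300.0, 11.0], [433.1, 174.3], 56, 57)
([0.5664, 0.4858], 75.4, [60.0, 48.0], [127.7, 161.4], 129, 132)
([0.4539, 0.35], -12.5, [74.0, 25.0], [162.9, 191.9], 98, 138)
[ 0.47387585 -0.21674746  0.24720213]
```

View pics/c3.png

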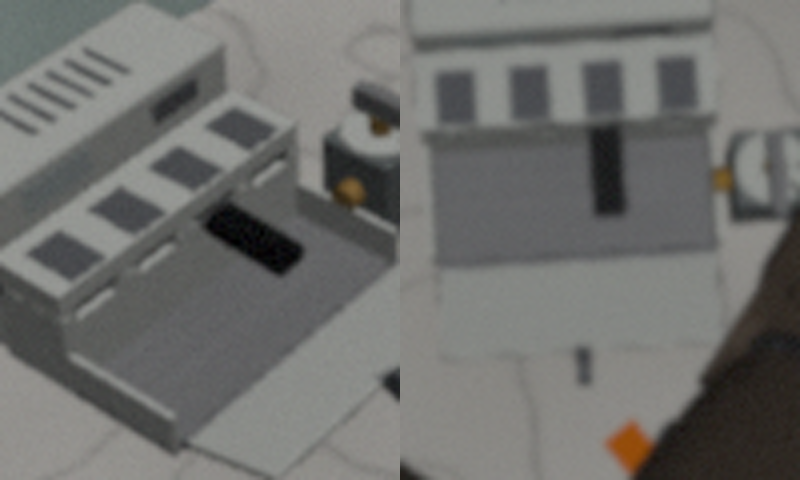

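The spatula is home in slot -33 (side crop (255,240)). Next is the left spatula at (.454,.350).

```bash
python3 -m handwheel '{"translation":[[0,-4,0],[0,-8,0],[0,-12,0],[0,-16,0],[0,-20,0],[0,-24,0],[0,-28,0],[0,-32,0],[0,-36,0],[0,-40,0]],"delta_rot":[[0,0,1],[0,0,2],[0,0,4],[0,0,6],[0,0,8],[0,0,10],[0,0,12],[0,0,14],[0,0,16],[0,0,16.7]]}' 75; python3 -c "
from h import *
go(.4715,.347,.06,-12);go(.4715,.347,.002,-12)"
```

```text
time: 30.53
tool_pos: [0.4432, 0.1878, 0.2471]
eef_rot: [-0.001, 0.994, -0.105, 0.001]
ft_force: [2.1, -0.8, 0.3]
opening: 0.0604
grip_force: 0.0
trans cm [ -0.59 -16.14  18.72] rot [-0.07 -0.09 -0.07]
trans cm [ -0.6  -16.13  24.52] rot [-0.07 -0.09 -0.07]
```

```bash
python3 -m handwheel '{"translation":[[-0.2,-3,2],[-0.3,-6,4],[-0.5,-9,6],[-0.6,-12,8],[-0.6,-14,10.5],[-0.6,-15.5,13],[-0.6,-16,15.5],[-0.6,-16,17.5],[-0.6,-16,18.7],[-0.6,-16,18.7]],"delta_rot":[[0,0,0],[0,0,0],[0,0,0],[0,0,0],[0,0,0],[0,0,0],[0,0,0],[0,0,0],[0,0,0],[0,0,0]]}'; python3 -c "
from h import *
t=cams.snapshot('top')
for r in spats(t): print(r)
go(.4715,.347,.002,-12)"
```

```text
time: 31.37
tool_pos: [0.4703, 0.3431, 0.0573]
eef_rot: [0.001, 0.995, -0.104, -0.001]
ft_force: [0.4, -0.9, -0.0]
opening: 0.0603
grip_force: 0.0
([0.6487, -0.0497], 3.7, [84.0, 30.0], [271.4, 141.9], 78, 97)
([0.5334, -0.6521], -11.4, [304.0, 14.0], [433.1, 174.9], 55, 55)
([0.4594, -0.3727], -1.3, [74.0, 26.0], [358.0, 193.5], 94, 132)
trans cm [-0.01 -0.39  5.68] rot [0.03 0.05 0.04]
```

```bash
python3 -m handwheel '{"translation":[[0,-0.4,0.8],[0,-0.4,1.6],[0,-0.4,2.4],[0,-0.4,3.2],[0,-0.4,4],[0,-0.4,4.6],[0,-0.4,5],[0,-0.4,5.3],[0,-0.4,5.5],[0,-0.4,5.5]],"delta_rot":[[0,0,0],[0,0,0],[0,0,0],[0,0,0],[0,0,0],[0,0,0],[0,0,0],[0,0,0],[0,0,0],[0,0,0]]}' 
python3 -m handwheel '{"translation":[[0,0,0],[0,0,0],[0,0,0],[0,0,0],[0,0,0],[0,0,0],[0,0,0],[0,0,0],[0,0,0],[0,0,0]],"delta_rot":[[0,0,0],[0,0,0],[0,0,0],[0,0,0],[0,0,0],[0,0,0],[0,0,0],[0,0,0],[0,0,0],[0,0,0]]}' 255
python3 -m handwheel '{"translation":[[0,0,-0.5],[0,0,-1.5],[0,0,-3],[0,0,-4.5],[0,0,-6],[0,0,-7],[0,0,-7.5],[0,0,-7.5],[0,0,-7.5],[0,0,-7.5]],"delta_rot":[[0,0,0],[0,0,0],[0,0,0],[0,0,0],[0,0,0],[0,0,0],[0,0,0],[0,0,0],[0,0,0],[0,0,0]]}'
python3 -c "
from h import *
go(.46,.0706,.08,4.7)"
```

```text
time: 32.25
tool_pos: [0.4719, 0.347, 0.0036]
eef_rot: [-0.0, 0.995, -0.104, -0.0]
ft_force: [0.1, -0.3, 0.7]
opening: 0.06
grip_force: 0.0
time: 33.08
tool_pos: [0.4722, 0.3472, 0.0045]
eef_rot: [-0.0, 0.995, -0.104, 0.0]
ft_force: [-1.3, -1.2, 5.6]
opening: 0.0283
grip_force: 59.9
time: 33.92
tool_pos: [0.4716, 0.3468, 0.0782]
eef_rot: [0.0, 0.995, -0.104, -0.0]
ft_force: [-0.2, 0.3, -2.0]
opening: 0.0286
grip_force: 59.2
trans cm [ 4.59 27.26 -0.17] rot [  0.02   0.06 -16.67]
```

```bash
python3 -m handwheel '{"translation":[[0,1.5,0],[0.3,4.5,0],[0.8,8,0],[1.3,11.5,0],[2,15,0],[2.6,18.5,0],[3.3,22,0],[4,25,0],[4.5,27,0],[4.6,27.3,0]],"delta_rot":[[0,0,-1],[0,0,-2],[0,0,-4],[0,0,-6],[0,0,-8],[0,0,-10],[0,0,-12],[0,0,-14],[0,0,-16],[0,0,-16.7]]}'; python3 -c "
from h import *
t=cams.snapshot('side');go(.46,.0706,.08,4.7);go(.557,.0786,.0662,4.7);s=manip.state();print(s['opening'],s['ft_force'])"
```

```text
time: 34.75
tool_pos: [0.4601, 0.0677, 0.0782]
eef_rot: [-0.0, 0.999, 0.041, -0.001]
ft_force: [-0.3, 0.7, -1.6]
opening: 0.0282
grip_force: 59.4
trans cm [-0.01 -0.2  -0.17] rot [-0.02  0.06 -0.05]
trans cm [ 9.72 -0.21  1.2 ] rot [-0.02  0.06 -0.05]
0.028336146888477357 [ 0.54691355  0.1856292  -1.35080455]
```

```bash
python3 -m handwheel '{"translation":[[1,-0.2,0],[2.5,-0.2,0],[4,-0.2,0],[5.5,-0.2,0.3],[7,-0.2,0.6],[8.3,-0.2,1],[9,-0.2,1.2],[9.5,-0.2,1.2],[9.7,-0.2,1.2],[9.7,-0.2,1.2]],"delta_rot":[[0,0,0],[0,0,0],[0,0,0],[0,0,0],[0,0,0],[0,0,0],[0,0,0],[0,0,0],[0,0,0],[0,0,0]]}'
python3 - <<'E'
from h import *
go(.557,.0786,.0660,4.7)
s=cams.snapshot("side");cv2.imwrite("pics/a2.png",cv2.resize(s["color"][120:210,140:240,::-1],(800,600),interpolation=2))
a=np.radians(4.7);u=np.array([np.cos(a),np.sin(a)]);n=np.array([-u[1],u[0]]);st=manip.state()["tool_pos"]
print([np.round(((p[0]-140)*8,(p[1]-120)*6.67)) for sg in(1,-1) for p in proj(s,np.r_[st[:2]+.082*u+sg*.018*n,st[2]+.0045])])
E
```

```text
time: 35.63
tool_pos: [0.5568, 0.0809, 0.0668]
eef_rot: [-0.0, 0.999, 0.041, -0.0]
ft_force: [-1.0, -0.5, -1.0]
opening: 0.0281
grip_force: 59.4
trans cm [-0.    0.23  0.08] rot [-0.02  0.01  0.06]
[array([365., 482.]), array([433., 438.])]
```

View pics/a2.png

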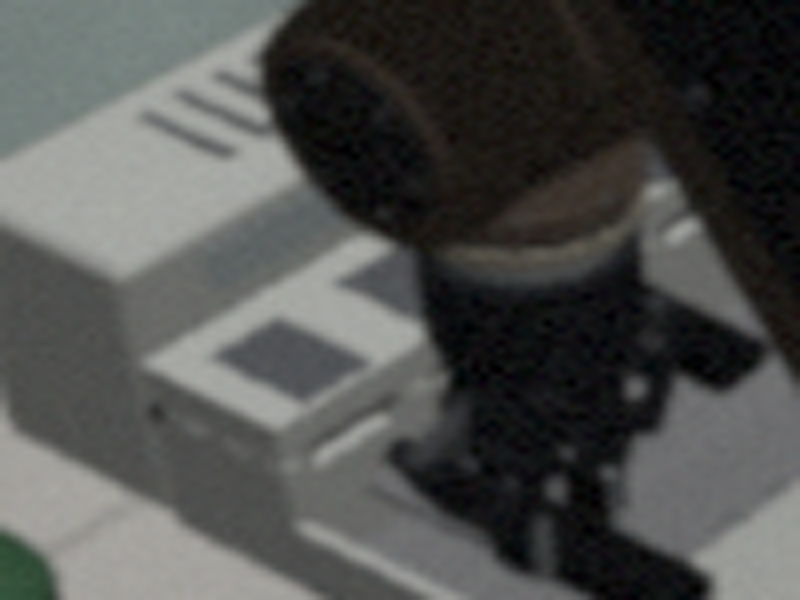

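The blade tip corner is at (372,485), where predicted, in front of the leftmost slot (350,430). I'll correct y by 2 mm and insert.

```bash
python3 -m handwheel '{"translation":[[0,0.2,0.08],[0,0.2,0.08],[0.3,0.2,0.08],[0.6,0.2,0.08],[0.9,0.2,0.08],[1.1,0.2,0.08],[1.2,0.2,0.08],[1.2,0.2,0.08],[1.2,0.2,0.08],[1.2,0.2,0.08]],"delta_rot":[[0,0,0],[0,0,0],[0,0,0],[0,0,0],[0,0,0],[0,0,0],[0,0,0],[0,0,0],[0,0,0],[0,0,0]]}'; python3 -c "
from h import *
go(.6435,.0856,.0658,4.7);print(manip.state()['moment'])"
```

```text
time: 36.52
tool_pos: [0.5689, 0.0794, 0.066]
eef_rot: [-0.0, 0.999, 0.041, -0.0]
ft_force: [-0.0, 0.0, -0.8]
opening: 0.0281
grip_force: 59.4
trans cm [ 7.49 -0.    0.02] rot [-0.02  0.01  0.03]
[-0.01212809 -0.03281431 -0.00431086]
```

Aligned. Now advance in slow steps.

```bash
python3 -m handwheel '{"translation":[[0.2,0,0],[0.5,0,0],[0.8,0,0],[1.1,0,0],[1.4,0,0],[1.7,0,0],[2,0,0],[2.2,0,0],[2.4,0,0],[2.4,0,0]],"delta_rot":[[0,0,0],[0,0,0],[0,0,0],[0,0,0],[0,0,0],[0,0,0],[0,0,0],[0,0,0],[0,0,0],[0,0,0]]}'; python3 -c "
from h import *
go(.6435,.0856,.0658,4.7);print(manip.state()['moment'])"
```

```text
time: 37.35
tool_pos: [0.5932, 0.0814, 0.066]
eef_rot: [-0.0, 0.999, 0.041, 0.0]
ft_force: [0.5, -0.3, 0.2]
opening: 0.0283
grip_force: 59.4
trans cm [ 5.05 -0.01  0.02] rot [-0.01 -0.02  0.03]
[-0.06211065 -0.02043239 -0.01451318]
```

```bash
python3 -c "
from h import *
s=manip.state();print(s['ft_force'],s['moment'],s['tool_pos'],s['opening'])"
```

```text
[ 0.54816254 -0.32546173  0.2276651 ] [-0.06211065 -0.02043239 -0.01451318] [0.59322587 0.08135938 0.06601135] 0.028279329340174828
```

```bash
python3 -m handwheel '{"translation":[[0.3,0,0],[0.7,0,0],[1.1,0,0],[1.5,0,0],[1.9,0,0],[2.3,0,0],[2.7,0,0],[3.1,0,0],[3.4,0,0],[3.5,0,0]],"delta_rot":[[0,0,0],[0,0,0],[0,0,0],[0,0,0],[0,0,0],[0,0,0],[0,0,0],[0,0,0],[0,0,0],[0,0,0]]}'; python3 -m handwheel '{"translation":[[0.1,0,0],[0.2,0,0],[0.3,0,0],[0.4,0,0],[0.5,0,0],[0.6,0,0],[0.7,0,0],[0.8,0,0],[0.9,0,0],[0.9,0,0]],"delta_rot":[[0,0,0],[0,0,0],[0,0,0],[0,0,0],[0,0,0],[0,0,0],[0,0,0],[0,0,0],[0,0,0],[0,0,0]]}'; python3 -c "
from h import *
go(.6435,.0856,.0658,4.7);print(manip.state()['moment'])"
```

```text
time: 38.18
tool_pos: [0.6282, 0.0843, 0.066]
eef_rot: [-0.0, 0.999, 0.041, 0.0]
ft_force: [-0.4, 0.0, -1.7]
opening: 0.0284
grip_force: 59.4
time: 39.02
tool_pos: [0.6369, 0.085, 0.066]
eef_rot: [-0.0, 0.999, 0.041, 0.0]
ft_force: [-0.9, 0.9, -1.4]
opening: 0.0282
grip_force: 59.4
trans cm [ 0.66 -0.    0.02] rot [-0.01 -0.01  0.03]
[-0.0315256   0.02687182 -0.03359343]
```

```bash
python3 -m handwheel '{"translation":[[0.1,0,0],[0.2,0,0],[0.3,0,0],[0.4,0,0],[0.5,0,0],[0.6,0,0],[0.7,0,0],[0.8,0,0],[0.8,0,0],[0.8,0,0]],"delta_rot":[[0,0,0],[0,0,0],[0,0,0],[0,0,0],[0,0,0],[0,0,0],[0,0,0],[0,0,0],[0,0,0],[0,0,0]]}'
```

```text
time: 39.85
tool_pos: [0.6444, 0.0856, 0.0659]
eef_rot: [-0.0, 0.999, 0.041, -0.0]
ft_force: [-2.6, -1.1, 0.3]
opening: 0.0285
grip_force: 59.5
```

```bash
python3 -m handwheel '{"translation":[[0.05,0,0],[0.1,0,0],[0.15,0,0],[0.2,0,0],[0.25,0,0],[0.3,0,0],[0.3,0,0],[0.3,0,0],[0.3,0,0],[0.3,0,0]],"delta_rot":[[0,0,0],[0,0,0],[0,0,0],[0,0,0],[0,0,0],[0,0,0],[0,0,0],[0,0,0],[0,0,0],[0,0,0]]}'
```

```text
time: 40.68
tool_pos: [0.6444, 0.0857, 0.0658]
eef_rot: [0.0, 0.999, 0.041, -0.004]
ft_force: [-18.2, -2.9, 8.8]
opening: 0.0285
grip_force: 60.6
```

```bash
python3 -m handwheel '{"translation":[[-0.2,0,0],[-0.2,0,0],[-0.2,0,0],[-0.2,0,0],[-0.2,0,0],[-0.2,0,0],[-0.2,0,0],[-0.2,0,-1],[-0.2,0,-2],[-0.2,0,-4]],"delta_rot":[[0,0,0],[0,0,0],[0,0,0],[0,0,0],[0,0,0],[0,0,0],[0,0,0],[0,0,0],[0,0,0],[0,0,0]]}' 110;  python3 -m handwheel '{"translation":[[0,0,-3],[0,0,-6],[0,0,-9],[-1,0,-12],[-4,0,-14],[-8,0,-14],[-11,1,-14],[-14,3,-14],[-16,6,-14],[-18,9,-14]],"delta_rot":[[0,0,0],[0,0,0],[0,0,0],[0,0,0],[0,0,0],[0,0,0],[0,0,0],[0,0,0],[0,0,0],[0,0,0]]}' 75;python3 - <<'E'
from h import *
s=cams.snapshot("side");t=cams.snapshot("top");cv2.imwrite("pics/a3.png",np.hstack([cv2.resize(s["color"][110:230,160:260,::-1],(400,480),interpolation=2),cv2.resize(t["color"][100:220,220:320,::-1],(400,480),interpolation=2)]))
for r in spats(t): print(r)
go(.4774,-.373,.2,-1.3)
E
```

```text
time: 41.52
tool_pos: [0.6451, 0.0857, 0.1058]
eef_rot: [-0.0, 0.999, 0.041, -0.001]
ft_force: [0.9, 0.3, -0.2]
opening: 0.0486
grip_force: 0.0
time: 42.35
tool_pos: [0.4723, -0.0192, 0.2475]
eef_rot: [0.0, 0.999, 0.042, 0.001]
ft_force: [0.8, -0.9, 1.6]
opening: 0.0603
grip_force: 0.0
([0.5333, -0.652], 168.6, [303.0, 14.0], [433.0, 175.0], 55, 56)
([0.5659, 0.4853], 72.9, [62.0, 49.0], [127.9, 161.6], 125, 128)
([0.4599, -0.3726], -1.5, [74.0, 25.0], [357.9, 193.3], 95, 133)
trans cm [-2.24 35.08  4.77] rot [ 0.03 -0.07  5.86]
```

View pics/a3.png

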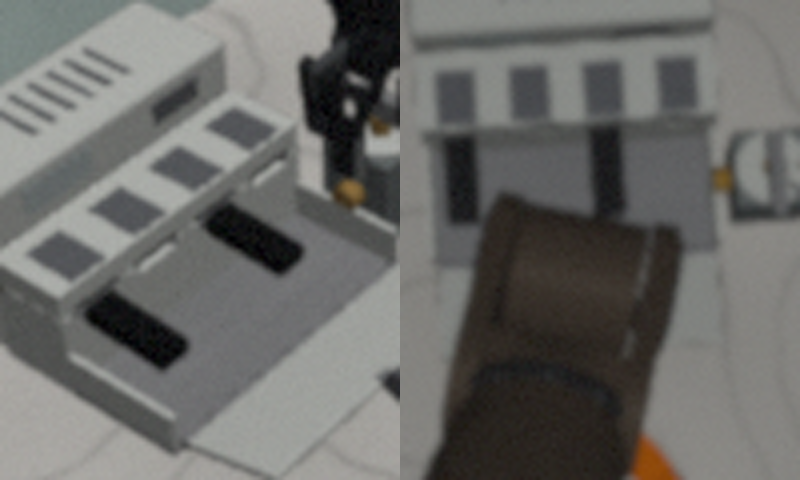

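Two are home (side crop (140,335) and (255,240)). Next is the third spatula at (.460,-.3727).

```bash
python3 -m handwheel '{"translation":[[-0.2,4,0],[-0.5,8,0],[-0.7,12,1],[-1,16,2],[-1.2,20,3],[-1.5,24,4],[-1.8,28,5],[-2,31,7],[-2.2,34,9],[-2.2,35.1,11]],"delta_rot":[[0,0,0.5],[0,0,1],[0,0,2],[0,0,3],[0,0,4],[0,0,5],[0,0,5.9],[0,0,5.9],[0,0,5.9],[0,0,5.9]]}' 75; python3 -m handwheel '{"translation":[[0,0,1],[0,0,2.5],[0,0,4],[0,0,5.5],[0,0,7],[0,0,7.7],[0,0,7.7],[0,0,7.7],[0,0,7.7],[0,0,7.7]],"delta_rot":[[0,0,0],[0,0,0],[0,0,0],[0,0,0],[0,0,0],[0,0,0],[0,0,0],[0,0,0],[0,0,0],[0,0,0]]}'; python3 -c "
from h import *
go(.4774,-.373,.0035,-1.4)"
```

```text
time: 43.28
tool_pos: [0.481, -0.3742, 0.1359]
eef_rot: [0.001, 1.0, -0.011, 0.001]
ft_force: [-0.3, 0.5, -0.1]
opening: 0.0601
grip_force: 0.0
time: 44.12
tool_pos: [0.4812, -0.3705, 0.06]
eef_rot: [0.0, 1.0, -0.01, 0.001]
ft_force: [0.3, 0.4, 0.2]
opening: 0.0607
grip_force: 0.0
trans cm [-0.38  0.25  5.65] rot [ 0.05 -0.07  0.24]
```

```bash
python3 -m handwheel '{"translation":[[-0.4,0.25,0.8],[-0.4,0.25,1.6],[-0.4,0.25,2.4],[-0.4,0.25,3.2],[-0.4,0.25,4],[-0.4,0.25,4.6],[-0.4,0.25,5.1],[-0.4,0.25,5.4],[-0.4,0.25,5.6],[-0.4,0.25,5.6]],"delta_rot":[[0,0,0],[0,0,0],[0,0,0],[0,0,0],[0,0,0],[0,0,0],[0,0,0],[0,0,0],[0,0,0],[0,0,0]]}' 
python3 -m handwheel '{"translation":[[0,0,0],[0,0,0],[0,0,0],[0,0,0],[0,0,0],[0,0,0],[0,0,0],[0,0,0],[0,0,0],[0,0,0]],"delta_rot":[[0,0,0],[0,0,0],[0,0,0],[0,0,0],[0,0,0],[0,0,0],[0,0,0],[0,0,0],[0,0,0],[0,0,0]]}' 255
python3 -m handwheel '{"translation":[[0,0,-0.5],[0,0,-1.5],[0,0,-3],[0,0,-4.5],[0,0,-6],[0,0,-7],[0,0,-7.5],[0,0,-7.5],[0,0,-7.5],[0,0,-7.5]],"delta_rot":[[0,0,0],[0,0,0],[0,0,0],[0,0,0],[0,0,0],[0,0,0],[0,0,0],[0,0,0],[0,0,0],[0,0,0]]}'
python3 -c "
from h import *
go(.460,-.1282,.08,4.7)"
```

```text
time: 44.95
tool_pos: [0.4766, -0.3728, 0.0026]
eef_rot: [-0.0, 1.0, -0.01, -0.0]
ft_force: [-0.4, 0.4, 0.3]
opening: 0.0605
grip_force: 0.0
time: 45.78
tool_pos: [0.4769, -0.373, 0.0036]
eef_rot: [0.0, 1.0, -0.01, 0.0]
ft_force: [-0.1, 0.8, 6.6]
opening: 0.0284
grip_force: 59.8
time: 46.62
tool_pos: [0.4764, -0.3726, 0.0772]
eef_rot: [-0.001, 1.0, -0.01, -0.0]
ft_force: [0.6, -0.3, -1.5]
opening: 0.0287
grip_force: 59.2
trans cm [ -2.14 -24.4   -0.25] rot [-0.06  0.05 -5.88]
```

```bash
python3 -m handwheel '{"translation":[[-0.6,-1.5,0],[-1.2,-4.5,0],[-2,-8,0],[-2.1,-11.5,0],[-2.1,-15,0],[-2.1,-18.5,0],[-2.1,-21.5,0],[-2.1,-23.5,0],[-2.1,-24.2,0],[-2.1,-24.2,0]],"delta_rot":[[0,0,-0.5],[0,0,-1],[0,0,-2],[0,0,-3],[0,0,-4],[0,0,-5],[0,0,-5.9],[0,0,-5.9],[0,0,-5.9],[0,0,-5.9]]}'; python3 -c "
from h import *
t=cams.snapshot('side');go(.46,-.1282,.08,4.7);go(.573,-.1189,.0657,4.7)"
```

```text
time: 47.45
tool_pos: [0.4605, -0.1292, 0.0776]
eef_rot: [-0.0, 0.999, 0.042, -0.0]
ft_force: [-0.9, -0.9, -0.7]
opening: 0.0285
grip_force: 59.3
trans cm [-0.06 -0.22 -0.23] rot [-0.02  0.02  0.11]
trans cm [11.28 -0.2   1.19] rot [-0.02  0.02  0.11]
```

```bash
python3 -m handwheel '{"translation":[[1,-0.15,0],[2.5,-0.15,0],[4,-0.15,0],[5.5,-0.15,0.3],[7,-0.15,0.6],[8.5,-0.15,1],[9.8,-0.15,1.2],[10.8,-0.15,1.2],[11.3,-0.15,1.2],[11.3,-0.15,1.2]],"delta_rot":[[0,0,0.1],[0,0,0.1],[0,0,0.1],[0,0,0.1],[0,0,0.1],[0,0,0.1],[0,0,0.1],[0,0,0.1],[0,0,0.1],[0,0,0.1]]}'
python3 - <<'E'
from h import *
s=cams.snapshot("side");go(.6597,-.1118,.0655,4.7);print(manip.state()["opening"])
E
```

```text
time: 48.33
tool_pos: [0.574, -0.1203, 0.0658]
eef_rot: [-0.0, 0.999, 0.04, 0.0]
ft_force: [0.1, 0.3, -1.2]
opening: 0.0284
grip_force: 59.3
trans cm [ 8.69 -0.13  0.03] rot [-0.02  0.01 -0.1 ]
0.028401541072566344
```

```bash
python3 -m handwheel '{"translation":[[0,-0.1,0.03],[0,-0.13,0.03],[0.3,-0.13,0.03],[0.6,-0.13,0.03],[0.9,-0.13,0.03],[1.1,-0.13,0.03],[1.2,-0.13,0.03],[1.2,-0.13,0.03],[1.2,-0.13,0.03],[1.2,-0.13,0.03]],"delta_rot":[[0,0,-0.1],[0,0,-0.1],[0,0,-0.1],[0,0,-0.1],[0,0,-0.1],[0,0,-0.1],[0,0,-0.1],[0,0,-0.1],[0,0,-0.1],[0,0,-0.1]]}'; python3 -c "
from h import *
go(.6597,-.1118,.0655,4.7)"
python3 -m handwheel '{"translation":[[0.2,0,0],[0.5,0,0],[0.8,0,0],[1.1,0,0],[1.4,0,0],[1.7,0,0],[2,0,0],[2.2,0,0],[2.4,0,0],[2.4,0,0]],"delta_rot":[[0,0,0],[0,0,0],[0,0,0],[0,0,0],[0,0,0],[0,0,0],[0,0,0],[0,0,0],[0,0,0],[0,0,0]]}'; python3 -c "
from h import *
go(.6597,-.1118,.0655,4.7)"
```

```text
time: 49.22
tool_pos: [0.5849, -0.1174, 0.0656]
eef_rot: [-0.0, 0.999, 0.041, -0.0]
ft_force: [-0.3, 0.4, -0.7]
opening: 0.0281
grip_force: 59.3
trans cm [7.5  0.06 0.01] rot [-0.02  0.01  0.03]
time: 50.05
tool_pos: [0.6092, -0.1154, 0.0657]
eef_rot: [-0.0, 0.999, 0.041, 0.0]
ft_force: [0.3, 0.3, -0.7]
opening: 0.0285
grip_force: 59.3
trans cm [5.06 0.06 0.02] rot [-0.01 -0.01  0.03]
```

```bash
python3 -m handwheel '{"translation":[[0.3,0.05,0],[0.7,0.05,0],[1.1,0.05,0],[1.5,0.05,0],[1.9,0.05,0],[2.3,0.05,0],[2.7,0.05,0],[3.1,0.05,0],[3.4,0.05,0],[3.5,0.05,0]],"delta_rot":[[0,0,0],[0,0,0],[0,0,0],[0,0,0],[0,0,0],[0,0,0],[0,0,0],[0,0,0],[0,0,0],[0,0,0]]}'; python3 -m handwheel '{"translation":[[0.1,0,0],[0.2,0,0],[0.3,0,0],[0.4,0,0],[0.5,0,0],[0.6,0,0],[0.7,0,0],[0.8,0,0],[0.9,0,0],[1,0,0]],"delta_rot":[[0,0,0],[0,0,0],[0,0,0],[0,0,0],[0,0,0],[0,0,0],[0,0,0],[0,0,0],[0,0,0],[0,0,0]]}'
```

```text
time: 50.88
tool_pos: [0.6443, -0.113, 0.0656]
eef_rot: [-0.0, 0.999, 0.041, 0.0]
ft_force: [-0.3, -0.8, -1.5]
opening: 0.0284
grip_force: 59.3
time: 51.72
tool_pos: [0.6539, -0.1122, 0.0657]
eef_rot: [-0.0, 0.999, 0.041, 0.0]
ft_force: [0.9, 0.5, -1.1]
opening: 0.0281
grip_force: 59.3
```

```bash
python3 -c "
from h import *
go(.6597,-.1118,.0655,4.7);s=manip.state();print(s['ft_force'],s['opening'])"
```

```text
trans cm [0.58 0.01 0.02] rot [-0.02 -0.    0.03]
[ 0.9043168   0.52282859 -1.10202309] 0.028145105283827878
```

```bash
python3 -m handwheel '{"translation":[[0.1,0,0],[0.2,0,0],[0.3,0,0],[0.4,0,0],[0.5,0,0],[0.6,0,0],[0.65,0,0],[0.7,0,0],[0.7,0,0],[0.7,0,0]],"delta_rot":[[0,0,0],[0,0,0],[0,0,0],[0,0,0],[0,0,0],[0,0,0],[0,0,0],[0,0,0],[0,0,0],[0,0,0]]}'
```

```text
time: 52.55
tool_pos: [0.6601, -0.1116, 0.0656]
eef_rot: [-0.0, 0.999, 0.041, -0.001]
ft_force: [-6.1, -0.9, 0.5]
opening: 0.0282
grip_force: 59.6
```

```bash
python3 -m handwheel '{"translation":[[0.05,0,0],[0.1,0,0],[0.15,0,0],[0.2,0,0],[0.2,0,0],[0.2,0,0],[0.2,0,0],[0.2,0,0],[0.2,0,0],[0.2,0,0]],"delta_rot":[[0,0,0],[0,0,0],[0,0,0],[0,0,0],[0,0,0],[0,0,0],[0,0,0],[0,0,0],[0,0,0],[0,0,0]]}'
python3 -m handwheel '{"translation":[[-0.2,0,0],[-0.2,0,0],[-0.2,0,0],[-0.2,0,0],[-0.2,0,0],[-0.2,0,0],[-0.2,0,0],[-0.2,0,-1],[-0.2,0,-2],[-0.2,0,-4]],"delta_rot":[[0,0,0],[0,0,0],[0,0,0],[0,0,0],[0,0,0],[0,0,0],[0,0,0],[0,0,0],[0,0,0],[0,0,0]]}' 110;  python3 -m handwheel '{"translation":[[0,0,-3],[0,0,-6],[0,0,-9],[-1,0,-12],[-4,0,-14],[-8,0,-14],[-11,1,-14],[-14,3,-14],[-16,6,-14],[-18,9,-14]],"delta_rot":[[0,0,0],[0,0,0],[0,0,0],[0,0,0],[0,0,0],[0,0,0],[0,0,0],[0,0,0],[0,0,0],[0,0,0]]}' ;python3 - <<'E'
from h import *
s=cams.snapshot("side");t=cams.snapshot("top");cv2.imwrite("pics/b3.png",np.hstack([cv2.resize(s["color"][110:230,160:260,::-1],(400,480),interpolation=2),cv2.resize(t["color"][100:220,220:340,::-1],(400,400),interpolation=2)[:400],][:1]+[cv2.resize(t["color"][100:220,220:320,::-1],(400,480),interpolation=2)]))
for r in spats(t): print(r)
go(.4424,-.0308,.12,4.7)
E
```

```text
time: 53.38
tool_pos: [0.6602, -0.1116, 0.0654]
eef_rot: [-0.001, 0.999, 0.041, -0.003]
ft_force: [-17.1, -3.1, 5.3]
opening: 0.0286
grip_force: 60.2
time: 54.22
tool_pos: [0.6602, -0.1115, 0.1054]
eef_rot: [-0.0, 0.999, 0.041, -0.001]
ft_force: [0.7, 0.0, -0.6]
opening: 0.0485
grip_force: 0.0
time: 55.05
tool_pos: [0.4875, -0.2166, 0.2475]
eef_rot: [0.0, 0.999, 0.042, 0.001]
ft_force: [0.2, -0.7, -1.0]
opening: 0.0484
grip_force: 0.0
([0.648, -0.0493], 4.8, [84.0, 29.0], [271.3, 142.1], 83, 105)
([0.6555, -0.1174], 3.2, [84.0, 29.0], [289.5, 140.4], 77, 103)
([0.6368, 0.0864], 5.2, [84.0, 29.0], [235.0, 144.5], 80, 105)
([0.533, -0.6518], -11.5, [300.0, 11.0], [433.0, 175.0], 58, 58)
([0.5664, 0.4867], 76.9, [59.0, 48.0], [127.5, 161.4], 130, 132)
trans cm [ -2.97 -19.17  12.68] rot [ 0.08 -0.07 -0.18]
```

View pics/b3.png

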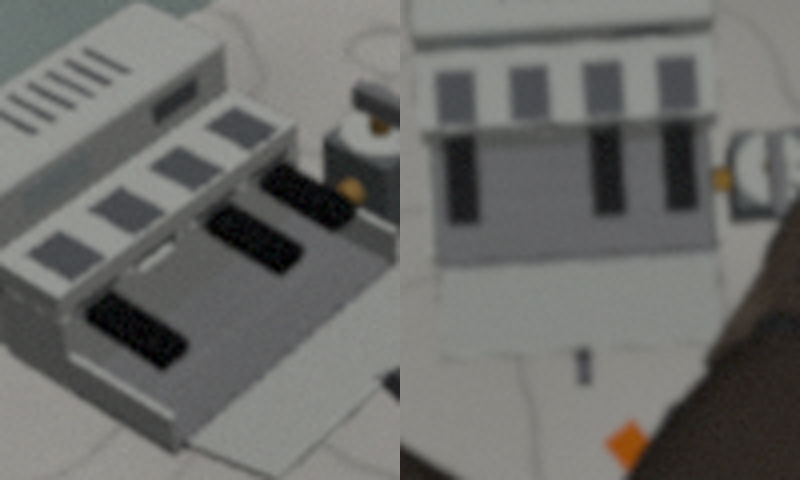

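All three are home with handles at the face: top crop (462,175), (608,170), (680,168). Next is the door grip at top crop (583,365).

```bash
python3 -m handwheel '{"translation":[[-0.5,-3,0],[-1,-7,1],[-1.5,-11,3],[-2,-15,5],[-2.5,-18,8],[-3,-19.2,10],[-3,-19.2,12],[-3,-19.2,12.7],[-3,-19.2,12.7],[-3,-19.2,12.7]],"delta_rot":[[0,0,-0.2],[0,0,-0.2],[0,0,-0.2],[0,0,-0.2],[0,0,-0.2],[0,0,-0.2],[0,0,-0.2],[0,0,-0.2],[0,0,-0.2],[0,0,-0.2]]}'; python3 -c "
from h import *
t=cams.snapshot('side');go(.4424,-.0308,.0205,4.7)"
```

```text
time: 55.98
tool_pos: [0.4438, -0.0276, 0.1195]
eef_rot: [-0.0, 0.999, 0.043, 0.0]
ft_force: [0.0, -0.5, 0.3]
opening: 0.0489
grip_force: 0.0
trans cm [-0.19  0.28  9.93] rot [ 0.01 -0.1   0.19]
```

```bash
python3 -m handwheel '{"translation":[[-0.2,0.25,1.5],[-0.2,0.25,3],[-0.2,0.25,4.5],[-0.2,0.25,6],[-0.2,0.25,7.2],[-0.2,0.25,8.4],[-0.2,0.25,9.2],[-0.2,0.25,9.7],[-0.2,0.25,9.9],[-0.2,0.25,9.9]],"delta_rot":[[0,0,0.1],[0,0,0.1],[0,0,0.1],[0,0,0.1],[0,0,0.1],[0,0,0.1],[0,0,0.1],[0,0,0.1],[0,0,0.1],[0,0,0.1]]}'; python3 -m handwheel '{"translation":[[0,0,0],[0,0,0],[0,0,0],[0,0,0],[0,0,0],[0,0,0],[0,0,0],[0,0,0],[0,0,0],[0,0,0]],"delta_rot":[[0,0,0],[0,0,0],[0,0,0],[0,0,0],[0,0,0],[0,0,0],[0,0,0],[0,0,0],[0,0,0],[0,0,0]]}' 255
```

```text
time: 56.87
tool_pos: [0.4415, -0.0301, 0.0199]
eef_rot: [-0.0, 0.999, 0.042, 0.0]
ft_force: [-0.5, 0.3, -0.2]
opening: 0.0486
grip_force: 0.0
time: 57.7
tool_pos: [0.4415, -0.0305, 0.0201]
eef_rot: [0.0, 0.999, 0.042, 0.0]
ft_force: [-1.6, -8.5, 2.2]
opening: 0.0128
grip_force: 59.8
```

```bash
python3 -m handwheel '{"translation":[[0.16,0.05,-0.81],[0.35,0.05,-1.54],[0.6,0.05,-2.26],[0.89,0.05,-2.95],[1.23,0.05,-3.62],[1.62,0.05,-4.27],[2.05,0.05,-4.88],[2.53,0.05,-5.47],[3.04,0.05,-6.02],[3.59,0.05,-6.54]],"delta_rot":[[0,0,0],[0,0,0],[0,0,0],[0,0,0],[0,0,0],[0,0,0],[0,0,0],[0,0,0],[0,0,0],[0,0,0]]}'
```

```text
time: 58.53
tool_pos: [0.4768, -0.0277, 0.0852]
eef_rot: [-0.0, 0.999, 0.042, -0.001]
ft_force: [0.1, -6.6, -12.1]
opening: 0.0127
grip_force: 58.5
```

```bash
python3 -m handwheel '{"translation":[[0.58,0.05,-0.47],[1.2,0.05,-0.91],[1.85,0.05,-1.3],[2.52,0.05,-1.64],[3.21,0.05,-1.93],[3.93,0.05,-2.18],[4.65,0.05,-2.37],[5.4,0.05,-2.52],[6.14,0.05,-2.61],[6.7,0.05,-2.64]],"delta_rot":[[0,0,0],[0,0,0],[0,0,0],[0,0,0],[0,0,0],[0,0,0],[0,0,0],[0,0,0],[0,0,0],[0,0,0]]}'; python3 -m handwheel '{"translation":[[0.1,0,0],[0.2,0,0],[0.3,0,0],[0.4,0,0],[0.5,0,0],[0.6,0,0],[0.7,0,0],[0.7,0,0],[0.7,0,0],[0.7,0,0]],"delta_rot":[[0,0,0],[0,0,0],[0,0,0],[0,0,0],[0,0,0],[0,0,0],[0,0,0],[0,0,0],[0,0,0],[0,0,0]]}'
```

```text
time: 59.37
tool_pos: [0.5437, -0.0224, 0.1133]
eef_rot: [0.0, 0.999, 0.042, -0.0]
ft_force: [-12.0, -4.2, 24.2]
opening: 0.0125
grip_force: 68.7
time: 60.2
tool_pos: [0.5512, -0.0219, 0.1137]
eef_rot: [0.0, 0.999, 0.042, 0.001]
ft_force: [-6.4, -2.9, 18.3]
opening: 0.0121
grip_force: 67.8
```

```bash
python3 -m handwheel '{"translation":[[0.1,0,-0.1],[0.2,0,-0.2],[0.3,0,-0.2],[0.4,0,-0.2],[0.5,0,-0.2],[0.5,0,-0.2],[0.5,0,-0.2],[0.5,0,-0.2],[0.5,0,-0.2],[0.5,0,-0.2]],"delta_rot":[[0,0,0],[0,0,0],[0,0,0],[0,0,0],[0,0,0],[0,0,0],[0,0,0],[0,0,0],[0,0,0],[0,0,0]]}'
```

```text
time: 61.03
tool_pos: [0.555, -0.0215, 0.114]
eef_rot: [0.0, 0.999, 0.042, -0.001]
ft_force: [-6.4, -4.2, 3.3]
opening: 0.0124
grip_force: 65.5
```

```bash
python3 -m handwheel '{"translation":[[0.1,0,0],[0.2,0,0],[0.3,0,0],[0.4,0,0],[0.5,0,0],[0.6,0,0],[0.6,0,0],[0.6,0,0],[0.6,0,0],[0.6,0,0]],"delta_rot":[[0,0,0],[0,0,0],[0,0,0],[0,0,0],[0,0,0],[0,0,0],[0,0,0],[0,0,0],[0,0,0],[0,0,0]]}'
```

```text
time: 61.87
tool_pos: [0.5612, -0.021, 0.1141]
eef_rot: [0.0, 0.999, 0.042, -0.001]
ft_force: [-5.6, -5.3, 3.3]
opening: 0.0124
grip_force: 65.3
```

```bash
python3 -m handwheel '{"translation":[[0.1,0,0],[0.2,0,0],[0.3,0,0],[0.4,0,0],[0.5,0,0],[0.5,0,0],[0.5,0,0],[0.5,0,0],[0.5,0,0],[0.5,0,0]],"delta_rot":[[0,0,0],[0,0,0],[0,0,0],[0,0,0],[0,0,0],[0,0,0],[0,0,0],[0,0,0],[0,0,0],[0,0,0]]}'
python3 - <<'E'
from h import *
s=cams.snapshot("side");t=cams.snapshot("top");cv2.imwrite("pics/d1.png",np.hstack([cv2.resize(s["color"][110:230,160:260,::-1],(400,480),interpolation=2),cv2.resize(t["color"][100:220,220:320,::-1],(400,480),interpolation=2)]))
E
```

```text
time: 62.7
tool_pos: [0.5662, -0.0206, 0.1139]
eef_rot: [0.0, 0.999, 0.042, -0.001]
ft_force: [-5.6, -3.9, 1.4]
opening: 0.0122
grip_force: 64.6
```

View pics/d1.png

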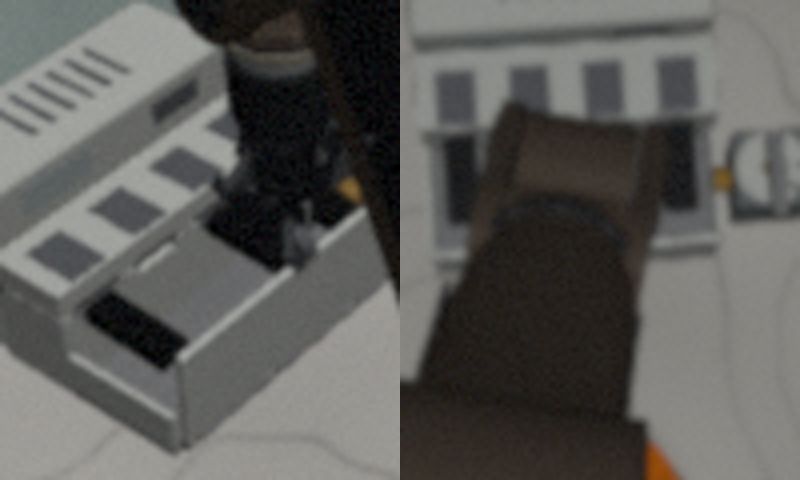

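The door is nearly upright: top edge runs (185,350) to (380,225) in the side crop. There's still no stop force, so it must have started slightly ajar. I'll keep pushing gently until it hits the stop.

```bash
python3 -m handwheel '{"translation":[[0.1,0,0],[0.2,0,0],[0.3,0,0],[0.3,0,0],[0.3,0,0],[0.3,0,0],[0.3,0,0],[0.3,0,0],[0.3,0,0],[0.3,0,0]],"delta_rot":[[0,0,0],[0,0,0],[0,0,0],[0,0,0],[0,0,0],[0,0,0],[0,0,0],[0,0,0],[0,0,0],[0,0,0]]}';python3 -m handwheel '{"translation":[[0.1,0,0],[0.2,0,0],[0.3,0,0],[0.3,0,0],[0.3,0,0],[0.3,0,0],[0.3,0,0],[0.3,0,0],[0.3,0,0],[0.3,0,0]],"delta_rot":[[0,0,0],[0,0,0],[0,0,0],[0,0,0],[0,0,0],[0,0,0],[0,0,0],[0,0,0],[0,0,0],[0,0,0]]}'
```

```text
time: 63.63
tool_pos: [0.569, -0.0204, 0.1138]
eef_rot: [0.0, 0.999, 0.042, -0.001]
ft_force: [-5.4, -4.9, 0.4]
opening: 0.0127
grip_force: 64.3
time: 64.47
tool_pos: [0.5694, -0.0203, 0.1137]
eef_rot: [-0.0, 0.999, 0.042, -0.004]
ft_force: [-19.6, -9.4, 9.3]
opening: 0.0122
grip_force: 65.2
```

```bash
python3 -m handwheel '{"translation":[[-0.2,0,0],[-0.25,0,0],[-0.25,0,0],[-0.25,0,0],[-0.25,0,0],[-0.25,0,0],[-0.25,0,0],[-0.25,0,-2],[-0.25,0,-5],[-0.25,0,-9]],"delta_rot":[[0,0,0],[0,0,0],[0,0,0],[0,0,0],[0,0,0],[0,0,0],[0,0,0],[0,0,0],[0,0,0],[0,0,0]]}' 110; python3 -m handwheel '{"translation":[[-2,3,-2],[-5,6,-2],[-8,9,-2],[-11,12,-2],[-13,15,-2],[-13,15,-2],[-13,15,-2],[-13,15,-2],[-13,15,-2],[-13,15,-2]],"delta_rot":[[0,0,0],[0,0,0],[0,0,0],[0,0,0],[0,0,0],[0,0,0],[0,0,0],[0,0,0],[0,0,0],[0,0,0]]}'
python3 - <<'E'
from h import *
s=cams.snapshot("side");t=cams.snapshot("top");cv2.imwrite("pics/d2.png",np.hstack([cv2.resize(s["color"][110:230,160:260,::-1],(400,480),interpolation=2),cv2.resize(t["color"][100:220,220:320,::-1],(400,480),interpolation=2)]))
go(.6385,-.1955,.2,4.6)
E
```

```text
time: 65.3
tool_pos: [0.5693, -0.0199, 0.2025]
eef_rot: [-0.001, 0.999, 0.042, -0.002]
ft_force: [0.0, -0.3, -0.1]
opening: 0.0487
grip_force: 0.0
time: 66.13
tool_pos: [0.4539, -0.1796, 0.2233]
eef_rot: [-0.0, 0.999, 0.043, -0.0]
ft_force: [0.2, 0.3, 0.2]
opening: 0.0483
grip_force: 0.0
trans cm [18.26  3.17  2.33] rot [-0.02  0.01  0.32]
```

View pics/d2.png

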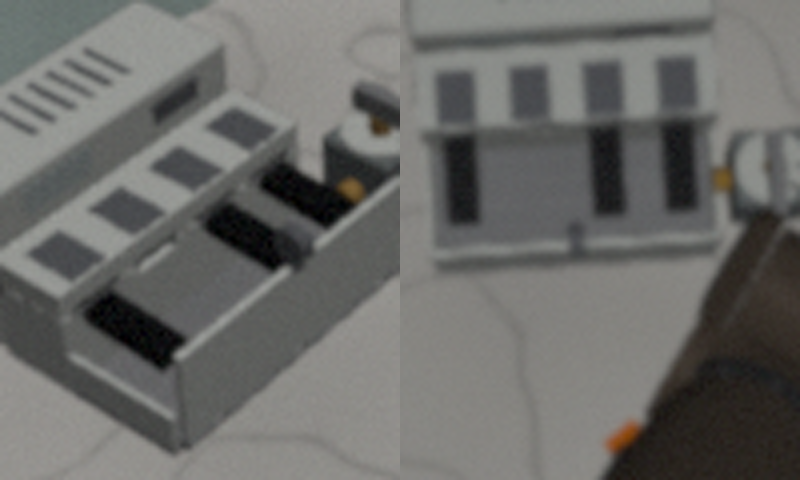

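The door is shut upright (top edge (435,255) to (715,245) in the top crop) with the handles inside it. Last step is the valve.

```bash
python3 -m handwheel '{"translation":[[3,0.5,0],[6,1,0],[9,1.5,0],[12,2,0],[15,2.6,1],[17.5,3,2],[18.2,3.1,2.3],[18.2,3.1,2.3],[18.2,3.1,2.3],[18.2,3.1,2.3]],"delta_rot":[[0,0,0.3],[0,0,0.3],[0,0,0.3],[0,0,0.3],[0,0,0.3],[0,0,0.3],[0,0,0.3],[0,0,0.3],[0,0,0.3],[0,0,0.3]]}' 75; python3 -c "
from h import *
t=cams.snapshot('top');go(.6385,-.1955,.0987,4.6)"
```

```text
time: 67.07
tool_pos: [0.6366, -0.1957, 0.201]
eef_rot: [-0.0, 0.999, 0.04, -0.0]
ft_force: [-0.1, -0.1, 0.2]
opening: 0.0603
grip_force: 0.0
trans cm [ 0.19 -0.03 10.26] rot [ 0.   -0.02 -0.07]
```

```bash
python3 -m handwheel '{"translation":[[0.2,0,2],[0.2,0,4],[0.2,0,6],[0.2,0,7.5],[0.2,0,8.5],[0.2,0,9.3],[0.2,0,9.8],[0.2,0,10.2],[0.2,0,10.2],[0.2,0,10.2]],"delta_rot":[[0,0,0],[0,0,0],[0,0,0],[0,0,0],[0,0,0],[0,0,0],[0,0,0],[0,0,0],[0,0,0],[0,0,0]]}'; python3 -m handwheel '{"translation":[[0,0,0],[0,0,0],[0,0,0],[0,0,0],[0,0,0],[0,0,0],[0,0,0],[0,0,0],[0,0,0],[0,0,0]],"delta_rot":[[0,0,0],[0,0,0],[0,0,0],[0,0,0],[0,0,0],[0,0,0],[0,0,0],[0,0,0],[0,0,0],[0,0,0]]}' 255; python3 -c "
from h import *
s=manip.state();print(s['moment'],s['ft_force'],np.degrees(2*np.arctan2(s['eef_rot'][2],s['eef_rot'][1])))"
```

```text
time: 67.95
tool_pos: [0.6395, -0.196, 0.099]
eef_rot: [0.0, 0.999, 0.04, 0.0]
ft_force: [-0.8, 1.5, -0.1]
opening: 0.0603
grip_force: 0.0
time: 68.78
tool_pos: [0.6395, -0.1955, 0.099]
eef_rot: [-0.0, 0.999, 0.04, 0.0]
ft_force: [-1.4, 3.8, 6.2]
opening: 0.0134
grip_force: 58.6
[ 0.57994576  0.23120358 -0.08582607] [-1.40081781  3.75529815  6.22571953] 4.528602514338872
```

```bash
python3 -m handwheel '{"translation":[[0,0,0],[0,0,0],[0,0,0],[0,0,0],[0,0,0],[0,0,0],[0,0,0],[0,0,0],[0,0,0],[0,0,0]],"delta_rot":[[0,0,-5],[0,0,-10],[0,0,-15],[0,0,-20],[0,0,-25],[0,0,-30],[0,0,-35],[0,0,-40],[0,0,-45.2],[0,0,-45.2]]}'; python3 -m handwheel '{"translation":[[0,0,0],[0,0,0],[0,0,0],[0,0,0],[0,0,0],[0,0,0],[0,0,0],[0,0,0],[0,0,0],[0,0,0]],"delta_rot":[[0,0,0],[0,0,0],[0,0,0],[0,0,0],[0,0,0],[0,0,0],[0,0,0],[0,0,0],[0,0,0],[0,0,0]]}';python3 -c "
from h import *
s=manip.state();print(s['moment'],s['ft_force'],np.degrees(2*np.arctan2(s['eef_rot'][2],s['eef_rot'][1])))"
```

```text
time: 69.62
tool_pos: [0.6384, -0.1934, 0.099]
eef_rot: [-0.002, 0.906, 0.423, -0.001]
ft_force: [-7.3, 14.5, 11.3]
opening: 0.0134
grip_force: 61.7
time: 70.45
tool_pos: [0.6384, -0.1934, 0.099]
eef_rot: [-0.002, 0.907, 0.421, -0.001]
ft_force: [-5.9, 14.4, 10.1]
opening: 0.0133
grip_force: 61.7
[2.43848666 1.1596461  0.00918893] [-5.92529241 14.40332759 10.08037701] 49.75530227298894
```

```bash
python3 -m handwheel '{"translation":[[0,0,0],[0,0,0],[0,0,0],[0,0,0],[0,0,0],[0,0,0],[0,0,-1],[0,0,-3],[0,0,-6],[0,0,-9]],"delta_rot":[[0,0,0],[0,0,0],[0,0,0],[0,0,0],[0,0,0],[0,0,0],[0,0,0],[0,0,0],[0,0,0],[0,0,0]]}' 75; python3 -m handwheel '{"translation":[[-3,-1,-1],[-6,-2,-3],[-9,-3,-5],[-12,-4,-5],[-15,-5,-5],[-18,-6,-5],[-20,-7,-5],[-22,-8,-5],[-22,-8,-5],[-22,-8,-5]],"delta_rot":[[0,0,0],[0,0,0],[0,0,0],[0,0,0],[0,0,0],[0,0,0],[0,0,0],[0,0,0],[0,0,0],[0,0,0]]}'
python3 - <<'E'
from h import *
s=cams.snapshot("side");t=cams.snapshot("top");cv2.imwrite("pics/e.png",np.hstack([cv2.resize(s["color"][100:230,150:300,::-1],(400,347),interpolation=2),cv2.resize(t["color"][100:187,240:340,::-1],(400,347),interpolation=2)]))
for r in spats(t): print(r)
# bar angle at z .125 from top image
g=t["color"].astype(int)
for d in models.cut_out("valve",t)[:1]:
    ys,xs=np.where(d["mask"]);W=np.array([atz(t,(a,b),.125)[:2] for a,b in zip(xs,ys)]);v=np.linalg.svd(W-W.mean(0),full_matrices=False)[2][0];print(len(xs),W.mean(0),np.degrees(np.arctan2(v[1],v[0]))%180-4.6)
E
```

```text
time: 71.28
tool_pos: [0.6391, -0.1959, 0.1897]
eef_rot: [-0.001, 0.907, 0.42, -0.0]
ft_force: [0.5, 0.2, -0.0]
opening: 0.0604
grip_force: 0.0
time: 72.12
tool_pos: [0.4357, -0.3126, 0.2394]
eef_rot: [0.0, 0.908, 0.42, 0.0]
ft_force: [1.3, 0.3, -0.6]
opening: 0.0603
grip_force: 0.0
([0.6481, -0.0495], 4.6, [84.0, 28.0], [271.4, 142.0], 83, 102)
([0.6552, -0.1174], 3.7, [85.0, 29.0], [289.5, 140.5], 80, 108)
([0.6368, 0.0863], 5.0, [84.0, 28.0], [235.1, 144.5], 81, 106)
([0.5377, -0.6528], -11.5, [299.0, 11.0], [433.2, 173.8], 58, 58)
([0.5664, 0.4864], 76.5, [59.0, 48.0], [127.6, 161.4], 131, 135)
96 [ 0.62841629 -0.20449994] 45.936656487225314
```

View pics/e.png

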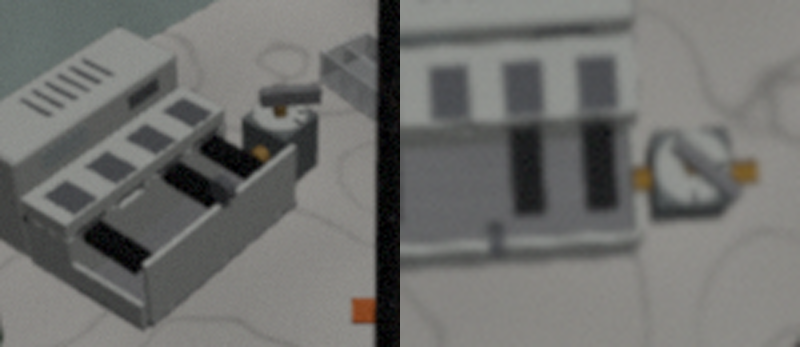

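The valve bar sits at about 45° (top crop (710,165)), the door is shut and the spatulas have not moved. Handing in.

```bash
python3 -c "
from station import order
print(order.close_job())"
```

```text
the job is handed in; nothing more can be done
None
```

The job is handed in: the air valve was shut and the door folded down, all three spatulas on the bench went into their own slots until the handles met the block, then the door was pushed shut against its stop and the valve opened to about 45 degrees.

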